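Load and ratchet-clamp the instrument rack

TASK

Get the instrument rack ready for the steriliser: move the wipes tin out of its channel onto the white tray, stand every cassette upright across the channel, side by side in a row, and only then pump the ratchet lever until the stop has squeezed the whole row tight against the fence. The lever grips one way and spins loose the other, and you have to try which; move the stop only with the lever, and when the row is tight swing the lever back to the very end of its loose way and let go. Leave the other things on the bench alone.

Things in the scene. Friction and masses are not known exactly. Their poses are not given: they have to be found in the camera images.
- tin: white plastic wipes tin, an upright cylinder 54 mm in diameter and 85 mm tall, 0.16 kg. At the start it stands in the channel of the rack. Origin: centre of its underside.
- tray: shallow square white tray, 130 x 130 mm, fixed to the bench; floor 4 mm thick, rim 8 mm high. Origin: centre of its underside, at bench height.
- cassette1: instrument cassette: closed steel box 95 mm long (its x), 36 mm thick (its y), 54 mm tall (z), 0.24 kg, bottom-heavy, with a dark seam round it near the top; stands on its 95 x 36 mm underside on the bench. Origin: centre of its underside. The two ways round are equally good. From 2 to 4 of the cassettes are there; absent ones are None. All are alike.
- cassette2: instrument cassette: closed steel box 95 mm long (its x), 36 mm thick (its y), 54 mm tall (z), 0.24 kg, bottom-heavy, with a dark seam round it near the top; stands on its 95 x 36 mm underside on the bench. Origin: centre of its underside. The two ways round are equally good. From 2 to 4 of the cassettes are there; absent ones are None. All are alike.
- cassette3: instrument cassette: closed steel box 95 mm long (its x), 36 mm thick (its y), 54 mm tall (z), 0.24 kg, bottom-heavy, with a dark seam round it near the top; stands on its 95 x 36 mm underside on the bench. Origin: centre of its underside. The two ways round are equally good. From 2 to 4 of the cassettes are there; absent ones are None. All are alike.
- cassette4: instrument cassette: closed steel box 95 mm long (its x), 36 mm thick (its y), 54 mm tall (z), 0.24 kg, bottom-heavy, with a dark seam round it near the top; stands on its 95 x 36 mm underside on the bench. Origin: centre of its underside. The two ways round are equally good. From 2 to 4 of the cassettes are there; absent ones are None. All are alike.
- rack_a: heavy steel rack (8 kg, not to be shifted). Two makes, rack_a and rack_b, look alike and differ only in which way the lever grips; just ONE is there (all of the other is None). Origin: bench height, below the channel's middle. The channel runs along y from the stop (-135 mm) to the fence (+135); floor 6 mm up, side lips 105 mm apart, tops 16 mm up. A cassette stands across it, its x along the rack's x.
- fence_a: sprung end plate (gives about 1 mm per 3 N, 10 mm at most) of the rack's channel, 100 mm wide, its top 46 mm above the bench. Origin: on its face towards the stop, at the channel floor.
- stop_a: sliding plate across the channel, 100 mm wide, 10 thick, top 51 mm above the bench. Origin: on its face towards the fence, at the channel floor. The lever drives it along the rack's +y, 30 mm per rad of gripping swing, after up to 0.4 rad of idle swing until a tooth catches. Travel 220 mm. Friction 25 N: it does not run back, save for some 5 mm of spring-back on a tight row. Not to be pushed by hand.
- lever_a (a joint): lever swing, rad, about the upright axis at rack x 0, y -205 mm. 0: points along the rack's -x; positive anticlockwise from above (knob to the rack's -y). Stops at -0.8 and 0.8; stays where left. One way is loose (under 3 N at the knob), the other grips and drives the stop (about 8 N while moving, rising steeply once the row is tight; 15 to 20 N is enough). Which way grips cannot be seen: try both.
- knob_a (a point): middle of the lever's upright round black knob, 22 mm in diameter, 50 mm tall (76 to 126 mm above the bench), 110 mm from the lever's axis, fixed on the steel lever bar (66 to 76 mm up). The bar turns on top of the grey gear casing, which is 62 mm tall and 100 mm wide, at rack y -159 to -251 mm.
- rack_b: heavy steel rack (8 kg, not to be shifted). Two makes, rack_a and rack_b, look alike and differ only in which way the lever grips; just ONE is there (all of the other is None). Origin: bench height, below the channel's middle. The channel runs along y from the stop (-135 mm) to the fence (+135); floor 6 mm up, side lips 105 mm apart, tops 16 mm up. A cassette stands across it, its x along the rack's x.
- fence_b: sprung end plate (gives about 1 mm per 3 N, 10 mm at most) of the rack's channel, 100 mm wide, its top 46 mm above the bench. Origin: on its face towards the stop, at the channel floor.
- stop_b: sliding plate across the channel, 100 mm wide, 10 thick, top 51 mm above the bench. Origin: on its face towards the fence, at the channel floor. The lever drives it along the rack's +y, 30 mm per rad of gripping swing, after up to 0.4 rad of idle swing until a tooth catches. Travel 220 mm. Friction 25 N: it does not run back, save for some 5 mm of spring-back on a tight row. Not to be pushed by hand.
- lever_b (a joint): lever swing, rad, about the upright axis at rack x 0, y -205 mm. 0: points along the rack's -x; positive anticlockwise from above (knob to the rack's -y). Stops at -0.8 and 0.8; stays where left. One way is loose (under 3 N at the knob), the other grips and drives the stop (about 8 N while moving, rising steeply once the row is tight; 15 to 20 N is enough). Which way grips cannot be seen: try both.
- knob_b (a point): middle of the lever's upright round black knob, 22 mm in diameter, 50 mm tall (76 to 126 mm above the bench), 110 mm from the lever's axis, fixed on the steel lever bar (66 to 76 mm up). The bar turns on top of the grey gear casing, which is 62 mm tall and 100 mm wide, at rack y -159 to -251 mm.
- spray: bystander: white bottle 60 mm in diameter, 190 mm tall; leave it alone.
- jar: bystander: amber jar 64 mm in diameter, 70 mm tall; leave it alone.
- model: bystander: plaster tooth model on a base 75 x 80 mm, about 34 mm tall; leave it alone.
There are look-alikes about, which are no part of the job. Leave any blue or red look-alike of the cassette3 alone.

How it is judged:
By the outcome, as a careful person would: the job done as asked, in the order asked, and still so for the second after the job is handed in, with the robot touching nothing.
Of rack_a, rack_b only 1 to 1 are there at a start; the rules pass over those that are not, and their reading is None.
Of cassette1, cassette2, cassette3, cassette4 only 2 to 4 are there at a start; the rules pass over those that are not, and their reading is None.
At some moment in a run one of cassette1, cassette2, cassette3, cassette4 may be knocked a few centimetres aside while the robot is not near it.
It also fails if it takes over 208 s, if anything falls off the work surface, if the arm or the gripper's body presses on something with over 40 N, if the wrist force passes 120 N, or if a joint passes its speed limit or range.

ROBOT

A 6-joint arm with a two-finger parallel gripper is mounted at the origin on the work surface. World frame = base frame: x ahead of the robot, y to its left, z up, the work surface at z = 0. Lengths are in m, angles in rad, forces in N, time in s.
With the tool pointing down it reaches from about 0.35 to 0.85 m from the base axis. Payload 8.1 kg.
Tool frame: the origin (TCP) lies at the centre of the arm's flange, where the gripper is bolted on; the fingertips stand 186 mm ahead of it and the grasp point (between the pads) lies 167 mm ahead of it; z points along the fingers, y is the direction in which the jaws open and shut (so a half turn about z gives the same grasp; the last joint's range is limited). The gripper opens to 93 mm and grips with 3 to 60 N. Pads are 15 mm wide; open, the fingers measure 128 mm over their backs; the gripper's body (75 mm by 188 mm) begins 65 mm behind the grasp point.
Start: joints at [1.043, 0.13, 1.488, -0, 1.523, -0.085], TCP at [0.257, 0.542, 0.405] pointing down, gripper open.
Joint ranges: [-2.96, 2.96], [-0.89, 2.26], [0.02, 2.5], [-1.34, 4.48], [0, 2.73], [-2.66, 2.66]. Speed limits (rad/s): [2.39, 2.39, 2.79, 3.14, 3.14, 3.14].

INTERFACE

Orientations are given as a rotation vector (axis times angle).
In Python, from plant import robot, viewer, order gives the robot as it stands.
- The arm moves only by the tool apply_moves, never from a script. Its argument "deltas" is a list of rows, each a list of 3 entries, a list of its own where there are three numbers: the finger opening in mm, from 0 to 93, then the shift along the tool's x, y, z in mm, then the turn about the tool's z in rad. In form: [[grip, [dx, dy, dz], yaw], ...]. A call has 1 to 5 rows; each row shifts and turns the commanded pose from where the row before left it, along the tool's axes as they then stand; what a row does not reach is not made up. A row lasts 1/8 s, in which the tool goes at most 62.5 mm and 10.7 degrees, less where a joint would pass 70% of its speed; a pose out of reach is approached as far as the arm can. A call is refused whole if a number of a shift passes 62.5 or a number of a turn 0.188, either way. A call with a gripper value outside its range is refused whole. The fingers move at their own pace and stop on an object; "grip_force" is the grip in N (left out, the last holds). Time passes only in rows, so rows that do not move let the fingers close. It gives the time, the measured TCP pose, the force and the opening at its end, in the units of the state.
- robot.read_state(): the state, without advancing time (a new reading comes with each control period).
- viewer.read_camera(name): name is "side" or "top" or "wrist"; returns the picture (480x640x3 uint8, blue, green, red); there is no depth.
- viewer.get_calibration(name): a dict with "fx", "fy", "cx", "cy" (pixels), "R" (3x3) and "t" (3): a world point X has camera coordinates R X + t. Camera axes: x right, y down, z forward; pixel columns grow to the right and rows downward; lengths in m; the calibration is good to about 2 mm. A picture is of the moment at which its call begins: read the wrist's pose just before it. get_calibration takes no time and is no camera call; for the wrist camera it gives the pose at the moment of the call.
- order.close_job(): hands the job in, once; it reports no verdict.
The state is a dict: "t": time; "q": joint angles; "dq": joint speeds; "joint_torque": joint torques, N m; "tool_pos": TCP position; "orientation": TCP orientation; "force": force on the tool from outside, world axes, zero at the start; "wrist_torque": the same for the moment, N m; "opening": finger opening in m.
Only numpy, scipy, OpenCV 4.12 (cv2) and the standard library are available. Lean on these libraries where they do the work, as an engineer would, in place of code of your own. Each camera call takes 0.05 s, during which the arm holds its last target. There are 200 camera calls.

## Working session

There is one attempt and no reset: what is moved stays moved. The work goes in short steps, Python scripts to look and compute and a tool call to move; the robot and the scene stay as the last step left them, time stands still between calls to the robot, and variables do not carry over. Pictures are saved under pics/ and viewed, about 12 in all and at most 16, crops included, and the job is handed in when it is done.

Besides the shell and the picture viewer there is one more tool, called after "Emit:" by a JSON object that holds its "fn" and its "kwargs". apply_moves: Moves the arm, as the interface text tells. Its arguments: {"type":"object","properties":{"deltas":{"type":"array"},"grip_force":{"type":"number"}},"required":["deltas"]}

```bash
mkdir -p pics; cat > h.py <<'E'
from plant import robot, viewer, order
import numpy as np, cv2
from scipy.spatial.transform import Rotation as Rn
def snap(n,f):
    im=viewer.read_camera(n); cv2.imwrite('pics/'+f,im); return im
def ray(c,u,v,z):
    R=np.array(c['R']);t=np.array(c['t']);o=-R.T@t
    d=R.T@np.array([(u-c['cx'])/c['fx'],(v-c['cy'])/c['fy'],1]); s=(z-o[2])/d[2]
    return o+s*d
def proj(c,X):
    p=np.array(c['R'])@np.array(X)+np.array(c['t']); return np.array([c['fx']*p[0]/p[2]+c['cx'],c['fy']*p[1]/p[2]+c['cy']])
def st():
    s=robot.read_state(); R=Rn.from_rotvec(s['orientation']).as_matrix()
    print('t',round(s['t'],2),'pos',np.round(s['tool_pos'],4),'x',np.round(R[:,0],3),'y',np.round(R[:,1],3),'z',np.round(R[:,2],3),'F',np.round(s['force'],1),'op',round(s['opening'],4)); return s,R
E
python3 - <<'E'
from h import *
st()
for n in ('top','side'):
    snap(n,n+'0.png'); c=viewer.get_calibration(n); print(n,{k:np.round(v,3).tolist() for k,v in c.items()}, 'cam',np.round(-np.array(c['R']).T@np.array(c['t']),3))
E
```

```text
t 0.0 pos [0.257  0.5419 0.4037] x [-0.904  0.428  0.   ] y [ 0.428  0.904 -0.002] z [-0.001 -0.002 -1.   ] F [-0.  -0.8 -0.5] op 0.0932
top {'fx': 456.813, 'fy': 456.813, 'cx': 330.897, 'cy': 232.961, 'R': [[-0.014, -1.0, 0.003], [-0.992, 0.013, -0.129], [0.129, -0.004, -0.992]], 't': [-0.016, 0.517, 1.039]} cam [ 0.379 -0.019  1.097]
side {'fx': 591.459, 'fy': 591.459, 'cx': 323.819, 'cy': 244.597, 'R': [[0.758, -0.652, 0.019], [-0.469, -0.565, -0.679], [0.454, 0.506, -0.733]], 't': [-0.389, 0.304, 1.472]} cam [-0.23  -0.826  1.294]
```

View pics/top0.png

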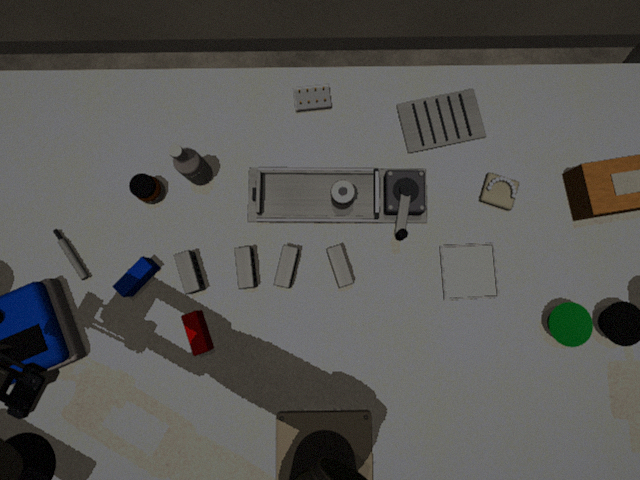

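View pics/side0.png

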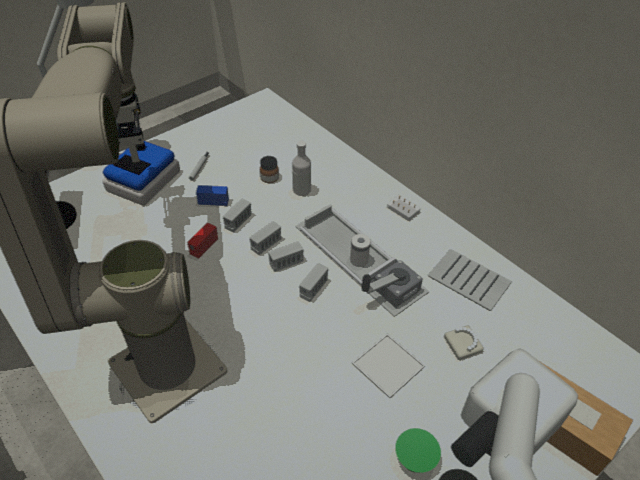

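```bash
python3 - <<'E'
from h import *
im=cv2.imread('pics/top0.png')[150:305,170:435]
im=cv2.convertScaleAbs(cv2.resize(im,None,fx=3,fy=3,interpolation=cv2.INTER_CUBIC),alpha=1.7)
cv2.imwrite('pics/c1.png',im)
E
```

```text
(no output)
```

View pics/c1.png

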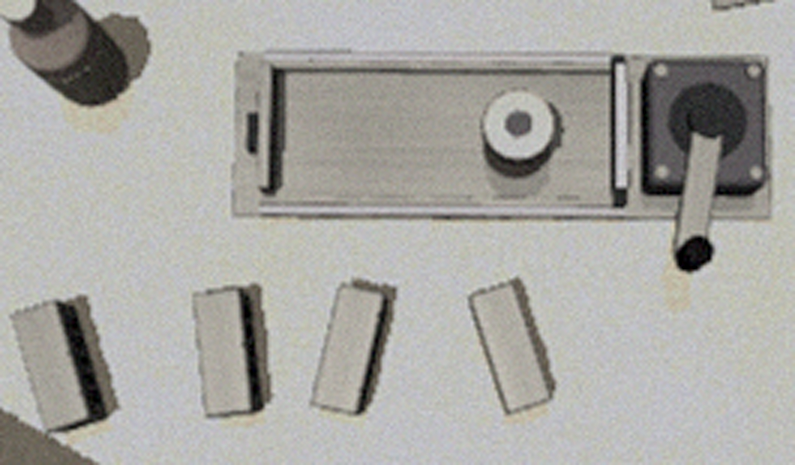

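```bash
python3 - <<'E'
from h import *
c=viewer.get_calibration('top')
P=lambda u,v,z: ray(c,170+(u+.5)/3-.5,150+(v+.5)/3-.5,z)
for n,q in dict(A=[(12,313),(57,301),(90,424),(47,431)],B=[(195,292),(240,287),(255,412),(204,417)],C=[(343,286),(385,291),(358,413),(312,404)],D=[(471,294),(517,280),(551,398),(509,413)]).items():
    w=np.array([P(u,v,.054)[:2] for u,v in q]); e=(w[0]+w[1]-w[2]-w[3])/2; th=np.arctan2(e[1],e[0])
    print(n,'ctr',np.round(w.mean(0),4),'L',np.round(np.linalg.norm(e),3),'W',np.round(np.linalg.norm(w[0]-w[1]),3),np.round(np.linalg.norm(w[3]-w[2]),3),'long axis deg',np.round(np.degrees(th),1))
print('tin',P(520,126,.091),'knob',P(694,253,.126),'axis',P(706,108,.08))
print('lip top L/R',P(270,70,.016),P(610,72,.016),'lip bot L/R',P(262,208,.016),P(610,213,.016))
print('base corners',[np.round(P(u,v,.0)[:2],3) for u,v in((236,52),(770,56),(768,216),(233,215))])
print('fence top', P(284,70,.046),P(276,190,.046),'stop',P(616,60,.051),P(616,190,.051))
for q in ((441,245),(495,243),(496,297),(444,299)): print('tray',np.round(ray(c,*q,.008),3))
w=viewer.get_calibration('wrist'); print({k:np.round(v,3).tolist() for k,v in w.items()},'cam',-np.array(w['R']).T@np.array(w['t']))
E
```

```text
A ctr [0.4294 0.3056] L 0.096 W 0.035 0.033 long axis deg 17.1
B ctr [0.4391 0.1753] L 0.096 W 0.034 0.039 long axis deg 6.1
C ctr [0.4405 0.0796] L 0.093 W 0.032 0.036 long axis deg -13.7
D ctr [ 0.4405 -0.0438] L 0.094 W 0.037 0.034 long axis deg 16.0
tin [ 0.60280455 -0.0517233   0.091     ] knob [ 0.50078331 -0.17329873  0.126     ] axis [ 0.61731654 -0.19345276  0.08      ]
lip top L/R [0.66840337 0.1472365  0.016     ] [ 0.66312332 -0.12776586  0.016     ] lip bot L/R [0.55546079 0.1529095  0.016     ] [ 0.54769098 -0.1247961   0.016     ]
base corners [array([0.688, 0.178]), array([ 0.679, -0.261]), array([ 0.546, -0.254]), array([0.553, 0.179])]
fence top [0.6602204  0.13162097 0.046     ] [0.5645812  0.13736243 0.046     ] stop [ 0.66350118 -0.12919291  0.051     ] [ 0.56017419 -0.12647618  0.051     ]
tray [ 0.488 -0.287  0.008]
tray [ 0.491 -0.417  0.008]
tray [ 0.363 -0.412  0.008]
tray [ 0.36  -0.288  0.008]
{'fx': 361.145, 'fy': 361.145, 'cx': 314.024, 'cy': 236.872, 'R': [[0.427, 0.904, -0.002], [0.877, -0.414, 0.244], [0.22, -0.106, -0.97]], 't': [-0.599, -0.031, 0.389]} cam [0.19740988 0.56971727 0.38413559]
```

```bash
cat >> h.py <<'E'
def plan(wps,cur=None,lo=True):
    """wps: (x,y,z,yawdeg of tool y, grip mm, nrows|None); prints rows in tool axes"""
    if cur is None:
        s,R=st(); cur=(*s['tool_pos'],np.degrees(np.arctan2(R[1,1],R[0,1])))
    p=np.array(cur[:3])*1000; psi=cur[3]; rows=[]
    for x,y,z,yw,g,n in wps:
        T=np.array([x,y,z])*1000; dy=(yw-psi+90)%180-90; yw=psi+dy
        k=n or max(1,int(np.ceil(np.linalg.norm(T-p)/55)),int(np.ceil(abs(dy)/10)))
        for i in range(k):
            a=np.radians(psi); d=(T-p)/(k-i)
            q=np.round([-np.sin(a)*d[0]+np.cos(a)*d[1], np.cos(a)*d[0]+np.sin(a)*d[1], -d[2]],1)
            yr=round(-np.radians((yw-psi)/(k-i)),3)
            rows.append([g,q.tolist(),yr]); w=np.array([-np.sin(a)*q[0]+np.cos(a)*q[1],np.cos(a)*q[0]+np.sin(a)*q[1],-q[2]])
            p=p+w; psi-=np.degrees(yr)
    for i in range(0,len(rows),5): print(str(rows[i:i+5]).replace(' ',''))
    print('end',np.round(p,1),round(psi,1))
E
python3 - <<'E'
from h import *
plan([(.53,.03,.42,88.8,70,None)])
E
```

```text
t 0.1 pos [0.2569 0.542  0.4038] x [-0.904  0.429  0.   ] y [ 0.429  0.904 -0.002] z [-0.001 -0.001 -1.   ] F [ 0.5 -0.4 -0.5] op 0.093
[[70,[-42.4,-31.4,-1.5],np.float64(-0.038)],[70,[-41.1,-33.0,-1.5],np.float64(-0.038)],[70,[-39.9,-34.5,-1.5],np.float64(-0.038)],[70,[-38.5,-36.0,-1.5],np.float64(-0.038)],[70,[-37.1,-37.5,-1.5],np.float64(-0.039)]]
[[70,[-35.6,-38.9,-1.5],np.float64(-0.038)],[70,[-34.1,-40.2,-1.4],np.float64(-0.039)],[70,[-32.6,-41.5,-1.5],np.float64(-0.038)],[70,[-31.0,-42.7,-1.4],np.float64(-0.039)],[70,[-29.2,-43.9,-1.5],np.float64(-0.038)]]
[[70,[-27.6,-45.1,-1.4],np.float64(-0.039)]]
end [530.  30. 420.] 88.8
```

Emit:
{"fn": "apply_moves", "kwargs": {"deltas": [[70,[-42,-31,-1.5],-0.038],[70,[-41,-33,-1.5],-0.038],[70,[-40,-34.5,-1.5],-0.038],[70,[-38.5,-36,-1.5],-0.038],[70,[-37,-37.5,-1.5],-0.039]], "grip_force": 20}}

```text
t: 0.72
tool_pos: [0.3813, 0.3085, 0.4119]
orientation: [-0.392, -3.117, 0.0]
force: [0.6, -0.6, -0.0]
opening: 0.0701
```

Emit:
{"fn": "apply_moves", "kwargs": {"deltas": [[70,[-35.5,-39,-1.5],-0.038],[70,[-34,-40,-1.5],-0.039],[70,[-32.5,-41.5,-1.5],-0.038],[70,[-31,-42.5,-1.5],-0.039],[70,[-29,-44,-1.5],-0.038]]}}

```text
t: 1.35
tool_pos: [0.505, 0.076, 0.4195]
orientation: [-0.092, -3.14, -0.0]
force: [0.4, 0.4, 0.1]
opening: 0.0696
```

Emit:
{"fn": "apply_moves", "kwargs": {"deltas": [[70,[-27.5,-45,-1.5],-0.039],[70,[0,0,0],0],[70,[0,0,0],0]]}}

```text
t: 1.72
tool_pos: [0.5291, 0.0311, 0.4207]
orientation: [-0.034, -3.14, -0.001]
force: [-0.6, -0.3, -0.1]
opening: 0.0696
```

```bash
sed -i 's/yr=round(-np.radians((yw-psi)\/(k-i)),3)/yr=round(float(-np.radians((yw-psi)\/(k-i))),3)/' h.py; python3 - <<'E'
from h import *
import pickle
st(); c=viewer.get_calibration('wrist'); im=snap('wrist','w1.png'); pickle.dump(c,open('w1.pkl','wb'))
cv2.imwrite('pics/w1b.png',cv2.convertScaleAbs(cv2.resize(im,(800,600),interpolation=cv2.INTER_CUBIC),alpha=1.5))
E
```

```text
t 1.73 pos [0.5291 0.0311 0.4207] x [-1.     0.022  0.001] y [0.022 1.    0.   ] z [-0.001  0.    -1.   ] F [-0.6 -0.3 -0.1] op 0.0696
```

View pics/w1b.png

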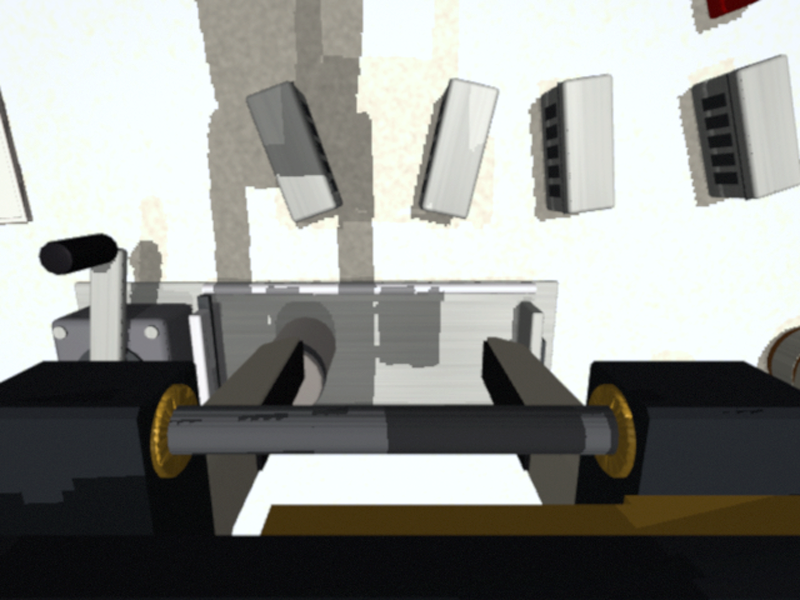

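```bash
python3 - <<'E'
from h import *
import pickle
c=pickle.load(open('w1.pkl','rb'))
P=lambda u,v,z: ray(c,(u+.5)/1.25-.5,(v+.5)/1.25-.5,z)
for n,q in dict(D=[(247,98),(293,82),(341,206),(298,222)],C=[(452,79),(498,88),(466,218),(420,208)],B=[(567,80),(611,75),(613,208),(567,213)]).items():
    w=np.array([P(u,v,.054)[:2] for u,v in q]); e=-(w[0]+w[1]-w[2]-w[3])/2; th=np.arctan2(e[1],e[0])
    print(n,'ctr',np.round(w.mean(0),4),'L',np.round(np.linalg.norm(e),3),'W',np.round(np.linalg.norm(w[0]-w[1]),3),np.round(np.linalg.norm(w[3]-w[2]),3),'long axis deg',np.round(np.degrees(th),1))
r=lambda *a: np.round(P(*a),3)
print('knobtop',r(58,257,.126),'lip outer L/R',r(215,285,.016),r(535,285,.016),'base',r(77,284,0),r(558,281,0))
print('stop top inner',r(202,316,.051),'floor',r(215,320,.006),'fence top inner',r(529,303,.046),'floor',r(514,303,.006),'stop outer',r(191,316,.051),'fence outer',r(541,310,.046))
E
```

```text
D ctr [ 0.4409 -0.0394] L 0.093 W 0.035 0.035 long axis deg 18.9
C ctr [0.4408 0.0803] L 0.093 W 0.033 0.036 long axis deg -13.8
B ctr [0.4399 0.1761] L 0.093 W 0.031 0.035 long axis deg 5.3
knobtop [ 0.503 -0.175  0.126] lip outer L/R [ 0.546 -0.125  0.016] [0.552 0.154 0.016] base [ 0.546 -0.257  0.   ] [0.552 0.18  0.   ]
stop top inner [ 0.564 -0.125  0.051] floor [ 0.581 -0.133  0.006] fence top inner [0.56  0.141 0.046] floor [0.571 0.139 0.006] stop outer [ 0.564 -0.134  0.051] fence outer [0.566 0.151 0.046]
```

```bash
python3 - <<'E'
from h import *
Y=88.8
plan([(.603,-.052,.36,Y,78,None),(.603,-.052,.231,Y,78,4),(.603,-.052,.231,Y,40,4)])
print();plan([(.603,-.052,.385,Y,40,4),(.4255,-.351,.385,Y,40,8),(.4255,-.351,.242,Y,40,4),(.4255,-.351,.232,Y,40,2)],cur=(.603,-.052,.231,Y))
E
```

```text
t 1.77 pos [0.529  0.0317 0.4208] x [-1.     0.021  0.001] y [0.021 1.    0.   ] z [-0.001  0.    -1.   ] F [0.2 1.  0.1] op 0.0701
[[78,[-25.2,-27.4,20.3],0.0],[78,[-25.3,-27.4,20.3],0.0],[78,[-25.2,-27.4,20.2],0.0],[78,[-0.0,0.0,32.3],0.0],[78,[-0.0,0.0,32.2],0.0]]
[[78,[-0.0,0.0,32.3],0.0],[78,[-0.0,0.0,32.2],0.0],[40,[-0.0,0.0,0.0],0.0],[40,[-0.0,0.0,0.0],0.0],[40,[-0.0,0.0,0.0],0.0]]
[[40,[-0.0,0.0,0.0],0.0]]
end [603. -52. 231.] 88.8

[[40,[0.0,0.0,-38.5],-0.0],[40,[0.0,0.0,-38.5],-0.0],[40,[0.0,0.0,-38.5],-0.0],[40,[0.0,0.0,-38.5],-0.0],[40,[21.4,-37.8,-0.0],-0.0]]
[[40,[21.4,-37.8,-0.0],-0.0],[40,[21.4,-37.8,-0.0],-0.0],[40,[21.4,-37.9,-0.0],-0.0],[40,[21.4,-37.8,-0.0],-0.0],[40,[21.4,-37.9,-0.0],-0.0]]
[[40,[21.4,-37.8,-0.0],-0.0],[40,[21.4,-37.9,-0.0],-0.0],[40,[-0.0,0.0,35.8],-0.0],[40,[-0.0,0.0,35.7],-0.0],[40,[-0.0,0.0,35.8],-0.0]]
[[40,[-0.0,0.0,35.7],-0.0],[40,[-0.0,0.0,5.0],-0.0],[40,[-0.0,0.0,5.0],-0.0]]
end [ 425.5 -351.   232. ] 88.8
```

Emit:
{"fn": "apply_moves", "kwargs": {"deltas": [[78,[-25,-27.5,20],0],[78,[-25,-27.5,20],0],[78,[-25,-27.5,21],0],[78,[0,0,32],0],[78,[0,0,32],0]]}}

```text
t: 2.4
tool_pos: [0.6026, -0.0517, 0.2953]
orientation: [0.031, 3.141, 0.0]
force: [-0.0, -0.5, -0.1]
opening: 0.078
```

Emit:
{"fn": "apply_moves", "kwargs": {"deltas": [[78,[0,0,32],0],[78,[0,0,32],0],[78,[0,0,0],0],[45,[0,0,0],0],[45,[0,0,0],0]]}}

```text
t: 3.02
tool_pos: [0.6035, -0.0526, 0.2345]
orientation: [0.032, 3.138, -0.001]
force: [0.4, 0.0, -0.5]
opening: 0.0624
```

Emit:
{"fn": "apply_moves", "kwargs": {"deltas": [[45,[0,0,0],0],[45,[0,0,0],0],[45,[0,0,0],0]]}}

```text
t: 3.4
tool_pos: [0.6034, -0.0527, 0.2341]
orientation: [0.033, 3.139, 0.001]
force: [-0.3, 3.9, 6.6]
opening: 0.054
```

Emit:
{"fn": "apply_moves", "kwargs": {"deltas": [[45,[0,0,-38.5],0],[45,[0,0,-38.5],0],[45,[0,0,-38.5],0],[45,[0,0,-38.5],0],[45,[21.5,-38,0],0]]}}

```text
t: 4.03
tool_pos: [0.5817, -0.0895, 0.3911]
orientation: [0.028, 3.134, -0.002]
force: [-0.1, -0.6, -2.3]
opening: 0.0537
```

Emit:
{"fn": "apply_moves", "kwargs": {"deltas": [[45,[21.5,-38,0],0],[45,[21.5,-38,0],0],[45,[21.5,-38,0],0],[45,[21.5,-38,0],0],[45,[21.5,-38,0],0]]}}

```text
t: 4.65
tool_pos: [0.4678, -0.2794, 0.3864]
orientation: [0.033, 3.141, -0.001]
force: [0.5, 0.2, -1.5]
opening: 0.0538
```

Emit:
{"fn": "apply_moves", "kwargs": {"deltas": [[45,[21.5,-37.5,0],0],[45,[21.5,-37,0],0],[45,[0,0,36],0],[45,[0,0,36],0],[45,[0,0,36],0]]}}

```text
t: 5.28
tool_pos: [0.4239, -0.352, 0.2773]
orientation: [0.034, 3.141, -0.001]
force: [-0.7, 0.2, -2.7]
opening: 0.0538
```

Emit:
{"fn": "apply_moves", "kwargs": {"deltas": [[45,[0,0,34],0],[45,[0,0,4],0],[45,[0,0,4],0],[45,[0,0,0],0]]}}

```text
t: 5.78
tool_pos: [0.4248, -0.3523, 0.2378]
orientation: [0.033, 3.14, -0.003]
force: [-0.2, -0.7, -1.6]
opening: 0.0538
```

Emit:
{"fn": "apply_moves", "kwargs": {"deltas": [[45,[0,0,3],0],[45,[0,0,2],0],[45,[0,0,0],0]]}}

```text
t: 6.15
tool_pos: [0.4246, -0.352, 0.2321]
orientation: [0.032, 3.141, -0.001]
force: [-1.7, 1.3, 4.3]
opening: 0.0536
```

Emit:
{"fn": "apply_moves", "kwargs": {"deltas": [[75,[0,0,0],0],[75,[0,0,0],0],[75,[0,0,-35],0],[75,[0,0,-50],0],[75,[0,0,-50],0]]}}

```text
t: 6.78
tool_pos: [0.4241, -0.3516, 0.3672]
orientation: [-0.033, -3.141, -0.001]
force: [0.5, -0.2, 1.0]
opening: 0.0746
```

Emit:
{"fn": "apply_moves", "kwargs": {"deltas": [[75,[-16,50,-30],0],[75,[-16,55,-10],0],[75,[-16,55,0],0],[75,[-16,55,0],0],[75,[-16,55,0],0]]}}

```text
t: 7.4
tool_pos: [0.5101, -0.0817, 0.4063]
orientation: [0.033, 3.141, -0.0]
force: [-0.1, -0.1, 0.2]
opening: 0.0749
```

Emit:
{"fn": "apply_moves", "kwargs": {"deltas": [[75,[-16,55,0],0],[75,[-8,30,0],0],[75,[0,0,0],0],[75,[0,0,0],0]]}}

```text
t: 7.9
tool_pos: [0.5356, 0.0006, 0.406]
orientation: [-0.032, -3.141, 0.001]
force: [-0.5, 0.1, 0.9]
opening: 0.0748
```

```bash
cat >> h.py <<'E'
import pickle
def wsnap(n):
    st(); c=viewer.get_calibration('wrist'); im=snap('wrist',n+'.png'); pickle.dump(c,open(n+'.pkl','wb'))
    cv2.imwrite('pics/'+n+'b.png',cv2.convertScaleAbs(cv2.resize(im,(800,600),interpolation=cv2.INTER_CUBIC),alpha=1.3))
def cass(n,quads,z=.054):
    c=pickle.load(open(n+'.pkl','rb'))
    for k,q in quads.items():
        w=np.array([ray(c,(u+.5)/1.25-.5,(v+.5)/1.25-.5,z)[:2] for u,v in q]); e=(w[2]+w[3]-w[0]-w[1])/2
        print(k,'ctr',np.round(w.mean(0),4),'L',round(np.linalg.norm(e),3),'W',np.round(np.linalg.norm(w[0]-w[1]),3),np.round(np.linalg.norm(w[3]-w[2]),3),'axis deg',round(np.degrees(np.arctan2(e[1],e[0])),1))
E
python3 -c "
from h import *
wsnap('w2'); snap('top','top1.png')"
```

```text
t 7.9 pos [0.5356 0.0006 0.406 ] x [-1.     0.021  0.   ] y [ 0.021  1.    -0.   ] z [-0. -0. -1.] F [-0.5  0.1  0.9] op 0.0748
```

View pics/w2b.png

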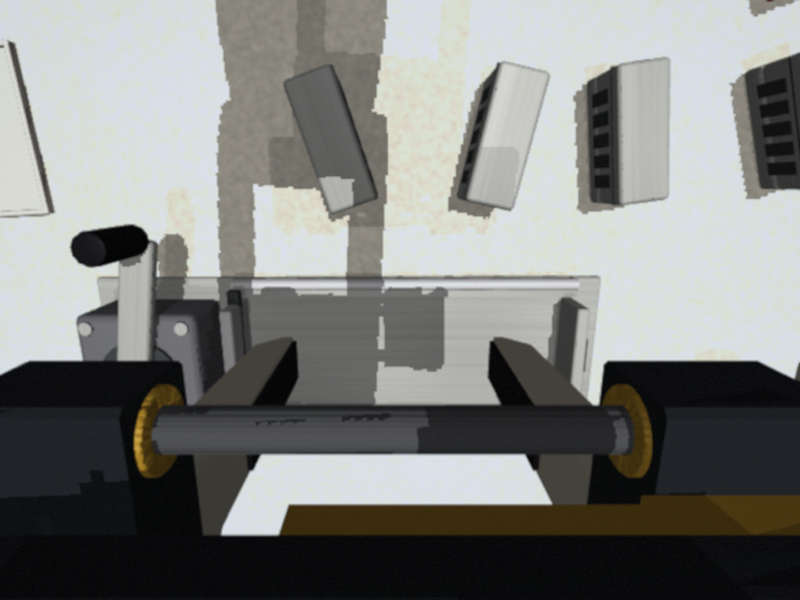

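```bash
python3 - <<'E'
from h import *
cass('w2',dict(D=[(284,80),(331,65),(378,200),(332,214)],C=[(503,62),(549,70),(511,209),(466,199)],B=[(619,62),(669,57),(668,200),(616,204)]))
im=cv2.imread('pics/w2.png',0); c=pickle.load(open('w2.pkl','rb'))
for u in (210,380,400,420,440):
    print(u,[(v,int(im[v,u]),round(ray(c,u,v,.016)[0],4)) for v in range(217,238)])
E
```

```text
D ctr [ 0.4412 -0.0413] L 0.094 W 0.033 0.035 axis deg 17.6
C ctr [0.4404 0.0806] L 0.093 W 0.032 0.034 axis deg -13.8
B ctr [0.4395 0.1753] L 0.094 W 0.033 0.037 axis deg 5.8
210 [(217, 168, np.float64(0.5392)), (218, 166, np.float64(0.5403)), (219, 165, np.float64(0.5413)), (220, 161, np.float64(0.5424)), (221, 123, np.float64(0.5435)), (222, 78, np.float64(0.5445)), (223, 93, np.float64(0.5456)), (224, 123, np.float64(0.5467)), (225, 143, np.float64(0.5477)), (226, 157, np.float64(0.5488)), (227, 167, np.float64(0.5499)), (228, 169, np.float64(0.551)), (229, 157, np.float64(0.552)), (230, 121, np.float64(0.5531)), (231, 82, np.float64(0.5542)), (232, 75, np.float64(0.5553)), (233, 77, np.float64(0.5563)), (234, 78, np.float64(0.5574)), (235, 78, np.float64(0.5585)), (236, 78, np.float64(0.5596)), (237, 78, np.float64(0.5607))]
380 [(217, 171, np.float64(0.5425)), (218, 169, np.float64(0.5436)), (219, 166, np.float64(0.5447)), (220, 133, np.float64(0.5457)), (221, 102, np.float64(0.5468)), (222, 95, np.float64(0.5479)), (223, 109, np.float64(0.5489)), (224, 131, np.float64(0.55)), 
[... 1734 characters left out ...]
7, 139, np.float64(0.5649))]
440 [(217, 167, np.float64(0.5437)), (218, 166, np.float64(0.5448)), (219, 162, np.float64(0.5458)), (220, 121, np.float64(0.5469)), (221, 94, np.float64(0.548)), (222, 89, np.float64(0.549)), (223, 107, np.float64(0.5501)), (224, 133, np.float64(0.5512)), (225, 151, np.float64(0.5523)), (226, 164, np.float64(0.5533)), (227, 170, np.float64(0.5544)), (228, 167, np.float64(0.5555)), (229, 156, np.float64(0.5566)), (230, 140, np.float64(0.5576)), (231, 120, np.float64(0.5587)), (232, 128, np.float64(0.5598)), (233, 138, np.float64(0.5609)), (234, 139, np.float64(0.562)), (235, 138, np.float64(0.5631)), (236, 138, np.float64(0.5642)), (237, 140, np.float64(0.5653))]
```

```bash
cat >> h.py <<'E'
def pick(x,y,th,zc=.30): 
    ps=th+90; plan([(x,y,zc,ps,70,None),(x,y,.208,ps,70,2)])
def place(x,y):
    plan([(*np.array(st()[0]['tool_pos'])[:2],.31,st()[1] is None or np.degrees(np.arctan2(st()[1][1,1],st()[1][0,1])),30,2),(x,y,.31,88.9,30,None),(x,y,.222,88.9,30,2)])
E
python3 -c "
from h import *
pick(.441,-.041,17.6)"
```

```text
t 8.0 pos [ 5.355e-01 -1.000e-04  4.062e-01] x [-1.     0.022  0.   ] y [ 0.022  1.    -0.   ] z [-0. -0. -1.] F [0.6 0.  0.5] op 0.075
[[70,[31.2,-14.3,35.4],-0.11],[70,[32.6,-10.8,35.4],-0.11],[70,[33.6,-7.2,35.4],-0.109],[70,[-0.0,-0.0,46.0],-0.0],[70,[-0.0,-0.1,46.0],-0.0]]
end [441.  -41.1 208. ] 107.6
```

Emit:
{"fn": "apply_moves", "kwargs": {"deltas": [[70,[31,-14.5,35.5],-0.11],[70,[32.5,-11,35.5],-0.11],[70,[34,-7,35.5],-0.109],[70,[0,0,46],0],[70,[0,0,46],0]]}}

```text
t: 8.62
tool_pos: [0.4407, -0.0416, 0.2071]
orientation: [-0.478, 3.103, -0.001]
force: [0.5, 0.7, 0.5]
opening: 0.0699
```

Emit:
{"fn": "apply_moves", "kwargs": {"deltas": [[70,[0,0,0],0],[70,[0,0,0],0],[25,[0,0,0],0],[25,[0,0,0],0],[25,[0,0,0],0]], "grip_force": 25}}

```text
t: 9.25
tool_pos: [0.4415, -0.0403, 0.2086]
orientation: [-0.482, 3.103, -0.001]
force: [0.2, 0.1, -0.8]
opening: 0.0447
```

Emit:
{"fn": "apply_moves", "kwargs": {"deltas": [[25,[0,0,0],0],[25,[0,0,0],0],[25,[0,0,0],0]]}}

```text
t: 9.62
tool_pos: [0.4413, -0.0404, 0.2081]
orientation: [-0.482, 3.104, -0.0]
force: [-1.3, -0.5, 5.2]
opening: 0.0359
```

```bash
python3 -c "
from h import *
s,R=st(); p=s['tool_pos']
plan([(p[0],p[1],.31,np.degrees(np.arctan2(R[1,1],R[0,1])),25,2),(.6073,-.082,.31,88.9,25,None),(.6073,-.082,.222,88.9,25,2)])"
```

```text
t 9.62 pos [ 0.4413 -0.0404  0.2081] x [-0.953 -0.303 -0.   ] y [-0.303  0.953 -0.   ] z [ 0. -0. -1.] F [-1.3 -0.5  5.2] op 0.0359
t 9.62 pos [ 0.4413 -0.0404  0.2081] x [-0.953 -0.303 -0.   ] y [-0.303  0.953 -0.   ] z [ 0. -0. -1.] F [-1.3 -0.5  5.2] op 0.0359
[[25,[-0.0,0.0,-51.0],-0.0],[25,[-0.0,0.0,-50.9],-0.0],[25,[-36.4,-22.5,-0.0],0.082],[25,[-38.1,-19.5,-0.0],0.082],[25,[-39.6,-16.3,-0.0],0.082]]
[[25,[-40.8,-12.9,-0.0],0.081],[25,[0.0,-0.0,44.0],0.0],[25,[0.0,-0.0,44.0],0.0]]
end [607.3 -82.  222. ] 88.9
```

Emit:
{"fn": "apply_moves", "kwargs": {"deltas": [[25,[0,0,-51],0],[25,[0,0,-51],0],[25,[-36.5,-22.5,0],0.082],[25,[-38,-19.5,0],0.082],[25,[-39.5,-16.5,0],0.082]]}}

```text
t: 10.25
tool_pos: [0.5664, -0.072, 0.309]
orientation: [0.094, -3.139, -0.0]
force: [-0.1, -0.2, -2.8]
opening: 0.0358
```

Emit:
{"fn": "apply_moves", "kwargs": {"deltas": [[25,[-41,-13,0],0.081],[25,[0,0,44],0],[25,[0,0,36],0],[25,[0,0,0],0],[25,[0,0,4],0]]}}

```text
t: 10.88
tool_pos: [0.6075, -0.0823, 0.2263]
orientation: [0.029, 3.141, -0.0]
force: [0.3, 0.1, -3.1]
opening: 0.0359
```

Emit:
{"fn": "apply_moves", "kwargs": {"deltas": [[25,[0,0,4],0],[25,[0,0,3],0],[25,[0,0,2],0],[25,[0,0,0],0]]}}

```text
t: 11.38
tool_pos: [0.6089, -0.0824, 0.2195]
orientation: [0.03, 3.136, -0.001]
force: [3.0, 1.2, 4.0]
opening: 0.0357
```

Emit:
{"fn": "apply_moves", "kwargs": {"deltas": [[25,[0,0,-9],0],[25,[-3,0,0],0],[25,[0,0,5],0],[25,[0,0,4],0],[25,[0,0,2],0]]}}

```text
t: 12.0
tool_pos: [0.611, -0.0823, 0.2177]
orientation: [0.029, 3.14, -0.0]
force: [-14.0, 3.9, 34.5]
opening: 0.0358
```

Emit:
{"fn": "apply_moves", "kwargs": {"deltas": [[25,[0,0,2],0],[25,[0,0,0],0]]}}

```text
t: 12.25
tool_pos: [0.6113, -0.0823, 0.2174]
orientation: [0.029, 3.139, -0.001]
force: [-14.1, 3.7, 33.5]
opening: 0.0361
```

Emit:
{"fn": "apply_moves", "kwargs": {"deltas": [[25,[0,0,-3],0],[25,[1,0,0],0]]}}

```text
t: 12.5
tool_pos: [0.6105, -0.0823, 0.2175]
orientation: [0.029, 3.137, -0.001]
force: [4.6, 1.5, 8.2]
opening: 0.0359
```

```bash
python3 -c "
from h import *
wsnap('w3'); im=snap('side','s3.png'); t=snap('top','t3.png')
a=cv2.imread('pics/w3b.png')
b=cv2.resize(im[180:330,260:460],(400,300),interpolation=cv2.INTER_CUBIC)
d=cv2.resize(t[150:300,280:480],(400,300),interpolation=cv2.INTER_CUBIC)
o=np.vstack([np.hstack([b,d]),cv2.resize(a[250:550,:],(800,300))])
cv2.imwrite('pics/m3.png',cv2.convertScaleAbs(o,alpha=1.3))"
```

```text
t 12.5 pos [ 0.6105 -0.0823  0.2175] x [-1.     0.019 -0.004] y [ 0.019  1.    -0.   ] z [ 0.004 -0.    -1.   ] F [4.6 1.5 8.2] op 0.0359
```

View pics/m3.png

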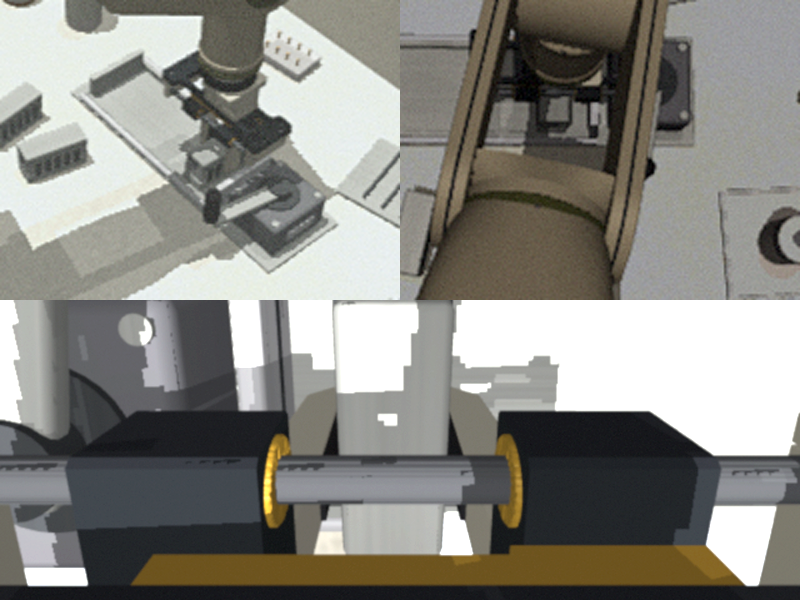

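```bash
python3 -c "
from h import *
a=cv2.imread('pics/w3.png'); print(a[:,:,1].max())
cv2.imwrite('pics/m4.png',cv2.resize(a[60:270,120:420],(800,560),interpolation=cv2.INTER_CUBIC))"
```

```text
230
```

View pics/m4.png

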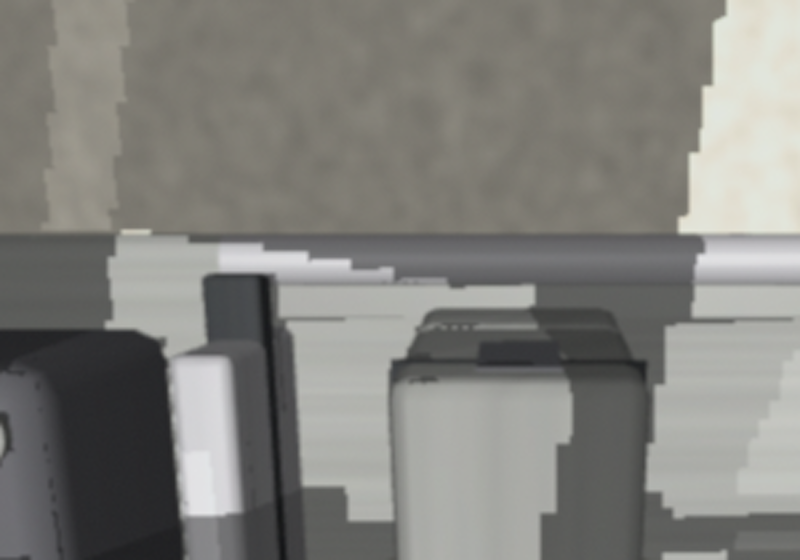

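```bash
python3 -c "
from h import *
from scipy.optimize import fsolve
c=pickle.load(open('w3.pkl','rb')); 
u=520/2.667+120
for vb,vt in((309,372),(309,378),(312,372)):
  vb=vb/2.667+60; vt=vt/2.667+60
  f=lambda p:[proj(c,[p[0],-.08,p[1]])[1]-vb, proj(c,[p[0],-.08,p[1]+.054])[1]-vt]
  print(fsolve(f,[.563,.006]))
print('lip inner',ray(c,u,283/2.667+60,.016),'lip outer',ray(c,u,235/2.667+60,.016))
print('floor far', ray(c,u,309/2.667+60,.006))
"
```

```text
[0.55504146 0.07398211]
[0.55452551 0.08013231]
[0.55594733 0.06790194]
lip inner [ 0.55510457 -0.08192595  0.016     ] lip outer [ 0.54646768 -0.08178259  0.016     ]
floor far [ 0.56071015 -0.08200475  0.006     ]
```

Emit:
{"fn": "apply_moves", "kwargs": {"deltas": [[25,[2,0,-1],0],[25,[0,0,0],0],[42,[0,0,0],0],[42,[0,0,0],0],[42,[0,0,0],0]]}}

```text
t: 13.28
tool_pos: [0.6067, -0.0822, 0.2158]
orientation: [-0.03, -3.14, -0.0]
force: [0.7, 0.0, -0.9]
opening: 0.0424
```

Emit:
{"fn": "apply_moves", "kwargs": {"deltas": [[42,[0,0,-45],0],[42,[0,0,-50],0],[70,[20,0,-50],0],[70,[25,30,-45],0],[70,[25,30,0],0]]}}

```text
t: 13.9
tool_pos: [0.5386, -0.0207, 0.4117]
orientation: [0.031, 3.134, -0.001]
force: [-0.5, 1.1, -0.7]
opening: 0.0671
```

Emit:
{"fn": "apply_moves", "kwargs": {"deltas": [[70,[0,20,0],0],[70,[0,0,0],0]]}}

```text
t: 14.15
tool_pos: [0.5389, 0.0001, 0.4061]
orientation: [-0.027, -3.141, -0.0]
force: [0.4, -0.3, -0.2]
opening: 0.0701
```

```bash
python3 -c "
from h import *
wsnap('w4')"
```

```text
t 14.15 pos [5.389e-01 1.000e-04 4.061e-01] x [-1.     0.017  0.001] y [0.017 1.    0.   ] z [-0.001  0.    -1.   ] F [ 0.4 -0.3 -0.2] op 0.0701
```

View pics/w4b.png

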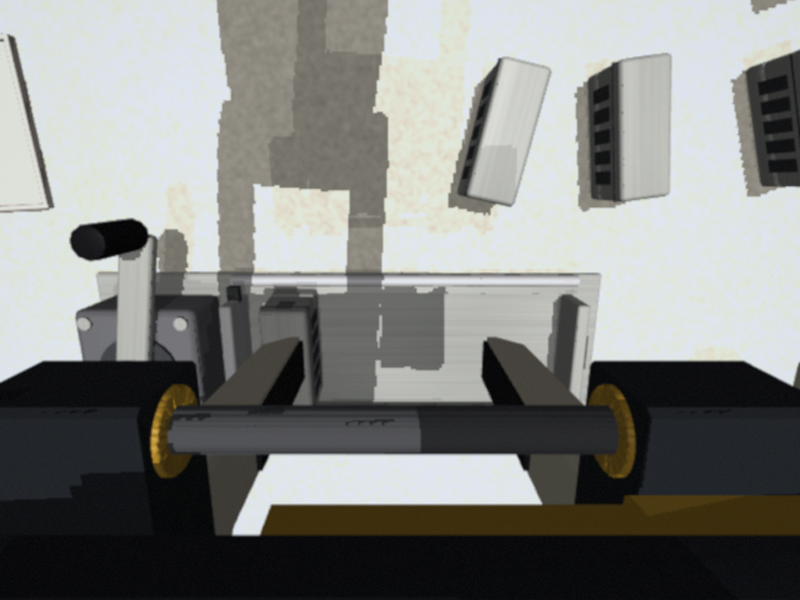

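```bash
python3 -c "
from h import *
pick(.4405,.0805,-13.8)
print()
plan([(.4405,.0805,.31,76.2,25,2),(.609,-.022,.31,88.9,25,None),(.609,-.022,.222,88.9,25,2)],cur=(.4405,.0805,.208,76.2))"
```

```text
t 14.2 pos [ 0.5391 -0.0007  0.4059] x [-1.     0.018  0.001] y [ 0.018  1.    -0.   ] z [-0.001 -0.    -1.   ] F [-0.4 -1.  -0.4] op 0.0702
[[70,[25.0,19.9,26.5],0.056],[70,[26.1,18.4,26.5],0.056],[70,[27.0,16.9,26.5],0.056],[70,[28.0,15.4,26.4],0.055],[70,[-0.0,0.0,46.0],0.0]]
[[70,[-0.0,0.0,46.0],0.0]]
end [440.5  80.5 208. ] 76.2

[[25,[0.0,0.0,-51.0],-0.0],[25,[0.0,0.0,-51.0],-0.0],[25,[-47.0,-14.8,-0.0],-0.055],[25,[-46.1,-17.4,-0.0],-0.056],[25,[-45.1,-20.0,-0.0],-0.055]]
[[25,[-44.0,-22.4,-0.0],-0.056],[25,[0.0,0.0,44.0],0.0],[25,[0.0,0.0,44.0],0.0]]
end [609. -22. 222.] 88.9
```

Emit:
{"fn": "apply_moves", "kwargs": {"deltas": [[70,[25,20,26.5],0.056],[70,[26,18.5,26.5],0.056],[70,[27,17,26.5],0.056],[70,[28,15.5,26.5],0.055],[70,[0,0,46],0]]}}

```text
t: 14.82
tool_pos: [0.4405, 0.0811, 0.2545]
orientation: [0.379, 3.117, 0.0]
force: [0.2, 0.4, -0.1]
opening: 0.07
```

Emit:
{"fn": "apply_moves", "kwargs": {"deltas": [[70,[0,0,46],0],[70,[0,0,0],0],[70,[0,0,0],0],[28,[0,0,0],0],[28,[0,0,0],0]], "grip_force": 35}}

```text
t: 15.45
tool_pos: [0.4414, 0.0807, 0.2104]
orientation: [0.379, 3.116, 0.001]
force: [-0.7, 0.3, 0.4]
opening: 0.0545
```

Emit:
{"fn": "apply_moves", "kwargs": {"deltas": [[28,[0,0,0],0],[28,[0,0,0],0],[28,[0,0,0],0],[28,[0,0,0],0]]}}

```text
t: 15.95
tool_pos: [0.4407, 0.0809, 0.2092]
orientation: [0.379, 3.118, 0.0]
force: [-0.5, 1.4, 5.6]
opening: 0.0357
```

```bash
python3 -c "
from h import *
st()"
```

```text
t 15.95 pos [0.4407 0.0809 0.2092] x [-0.971  0.239 -0.001] y [0.239 0.971 0.   ] z [ 0.001  0.    -1.   ] F [-0.5  1.4  5.6] op 0.0357
```

Emit:
{"fn": "apply_moves", "kwargs": {"deltas": [[28,[0,0,-51],0],[28,[0,0,-51],0],[28,[-47,-15,0],-0.055],[28,[-46,-17.5,0],-0.056],[28,[-45,-20,0],-0.055]]}}

```text
t: 16.58
tool_pos: [0.5673, 0.0026, 0.3101]
orientation: [-0.116, -3.139, 0.0]
force: [0.5, 0.5, -2.5]
opening: 0.0361
```

Emit:
{"fn": "apply_moves", "kwargs": {"deltas": [[28,[-44,-22.5,0],-0.056],[28,[0,0,44],0],[28,[0,0,36],0],[28,[0,0,4],0],[28,[0,0,0],0]]}}

```text
t: 17.2
tool_pos: [0.6082, -0.0222, 0.2263]
orientation: [-0.031, -3.14, -0.0]
force: [0.0, -0.4, -2.0]
opening: 0.0356
```

Emit:
{"fn": "apply_moves", "kwargs": {"deltas": [[28,[0,0,3],0],[28,[0,0,2],0],[28,[0,0,0],0]]}}

```text
t: 17.58
tool_pos: [0.609, -0.0223, 0.2229]
orientation: [0.031, 3.14, -0.0]
force: [0.0, 0.4, 2.4]
opening: 0.036
```

Emit:
{"fn": "apply_moves", "kwargs": {"deltas": [[28,[0,0,2],0],[28,[0,0,0],0]]}}

```text
t: 17.82
tool_pos: [0.6096, -0.0223, 0.2216]
orientation: [0.031, 3.138, -0.0]
force: [-0.2, 0.4, 6.5]
opening: 0.0358
```

```bash
python3 -c "
from h import *
s,R=st(); print(s['wrist_torque'])
a=snap('wrist','w5.png')
c=viewer.get_calibration('wrist'); pickle.dump(c,open('w5.pkl','wb'))
cv2.imwrite('pics/m5.png',cv2.resize(a[60:270,120:520],(800,420),interpolation=cv2.INTER_CUBIC))"
```

```text
t 17.82 pos [ 0.6096 -0.0223  0.2216] x [-1.     0.02  -0.003] y [ 0.02  1.   -0.  ] z [ 0.003 -0.    -1.   ] F [-0.2  0.4  6.5] op 0.0358
[ 0.14862588  0.31178864 -0.03786095]
```

View pics/m5.png

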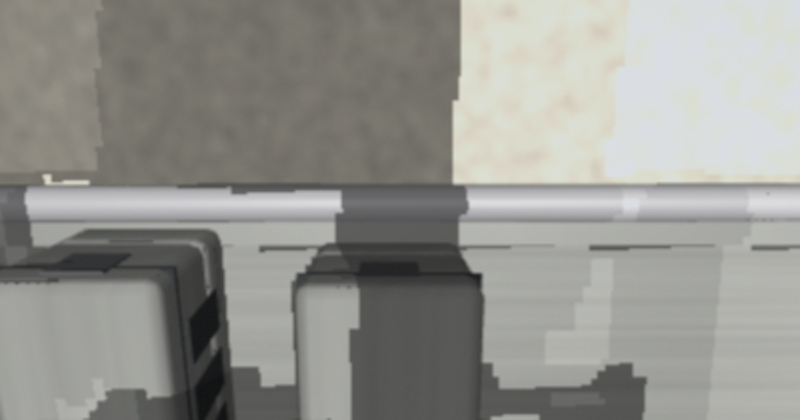

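Emit:
{"fn": "apply_moves", "kwargs": {"deltas": [[28,[0,0,1],0],[28,[0,0,2],0],[28,[0,0,2],0],[28,[0,0,1],0],[28,[0,0,0],0]], "grip_force": 5}}

```text
t: 18.5
tool_pos: [0.6092, -0.0224, 0.2148]
orientation: [0.031, 3.139, -0.0]
force: [0.1, -0.2, 7.3]
opening: 0.0361
```

Emit:
{"fn": "apply_moves", "kwargs": {"deltas": [[42,[0,0,0],0],[42,[0,0,0],0],[42,[0,0,-45],0],[42,[0,0,-50],0],[70,[20,0,-50],0]]}}

```text
t: 19.12
tool_pos: [0.5885, -0.0219, 0.3595]
orientation: [-0.031, -3.14, -0.0]
force: [0.7, 0.2, -0.3]
opening: 0.0481
```

Emit:
{"fn": "apply_moves", "kwargs": {"deltas": [[70,[25,11,-46],0],[70,[25.5,12,0],0],[70,[0,0,0],0],[70,[0,0,0],0]]}}

```text
t: 19.62
tool_pos: [0.5386, 0.002, 0.404]
orientation: [-0.031, -3.14, 0.0]
force: [0.7, -0.9, 0.7]
opening: 0.0698
```

```bash
python3 -c "
from h import *
wsnap('w6'); snap('top','t6.png')
a=cv2.imread('pics/w4.png',0);b=cv2.imread('pics/w6.png',0)
d=(cv2.absdiff(cv2.blur(a,(5,5)),cv2.blur(b,(5,5)))>25)[:280]
for u in range(0,640,40): print(u,[int(d[v:v+40,u:u+40].sum()) for v in range(0,280,40)])
pick(.4397,.1757,5.7)
print()
plan([(.4397,.1757,.30,95.7,28,2),(.6098,.038,.30,88.9,28,None),(.6098,.038,.228,88.9,28,2)],cur=(.4397,.1757,.208,95.7))"
```

```text
t 19.62 pos [0.5386 0.002  0.404 ] x [-1.     0.02   0.001] y [ 0.02  1.   -0.  ] z [-0.001 -0.    -1.   ] F [ 0.7 -0.9  0.7] op 0.0698
0 [120, 440, 420, 388, 37, 0, 0]
40 [0, 0, 0, 25, 187, 159, 179]
80 [0, 0, 0, 0, 251, 262, 351]
120 [0, 0, 0, 0, 124, 186, 113]
160 [62, 105, 14, 36, 8, 40, 194]
200 [0, 0, 0, 0, 2, 0, 0]
240 [0, 0, 0, 0, 9, 53, 87]
280 [40, 14, 10, 6, 0, 180, 469]
320 [0, 0, 0, 12, 11, 0, 0]
360 [0, 431, 716, 1097, 353, 0, 0]
400 [0, 102, 91, 530, 62, 0, 0]
440 [0, 67, 7, 0, 0, 0, 0]
480 [0, 52, 0, 0, 0, 0, 0]
520 [0, 0, 0, 0, 0, 0, 0]
560 [0, 13, 0, 0, 0, 0, 0]
600 [19, 127, 0, 0, 0, 0, 0]
t 19.73 pos [0.5389 0.0018 0.4038] x [-1.     0.02   0.001] y [ 0.02  1.   -0.  ] z [-0.001 -0.    -1.   ] F [-0.  -0.1 -0.3] op 0.0698
[[70,[20.5,34.4,20.8],-0.024],[70,[19.7,34.9,20.8],-0.024],[70,[18.9,35.3,20.7],-0.024],[70,[18.0,35.7,20.8],-0.024],[70,[17.1,36.2,20.7],-0.024]]
[[70,[0.0,-0.0,46.0],0.0],[70,[0.0,-0.0,46.0],0.0]]
end [439.7 175.7 208. ] 95.7

[[28,[-0.0,0.0,-46.0],-0.0],[28,[-0.0,0.0,-46.0],-0.0],[28,[-38.9,-38.5,-0.0],0.03],[28,[-40.0,-37.3,-0.0],0.03],[28,[-41.1,-36.1,-0.0],0.029]]
[[28,[-42.2,-34.8,-0.0],0.03],[28,[-0.0,-0.0,36.0],-0.0],[28,[-0.0,-0.0,36.0],-0.0]]
end [609.8  38.  228. ] 88.9
```

Emit:
{"fn": "apply_moves", "kwargs": {"deltas": [[70,[20.5,34.5,21],-0.024],[70,[19.5,35,21],-0.024],[70,[19,35.5,20.5],-0.024],[70,[18,35.5,20.5],-0.024],[70,[17,36,20.5],-0.024]]}}

```text
t: 20.35
tool_pos: [0.4392, 0.1768, 0.3]
orientation: [0.157, -3.137, 0.0]
force: [-0.1, -0.2, 0.7]
opening: 0.0694
```

Emit:
{"fn": "apply_moves", "kwargs": {"deltas": [[70,[0,0,46],0],[70,[0,0,46],0],[70,[0,0,0],0],[70,[0,0,0],0],[28,[0,0,0],0]], "grip_force": 50}}

```text
t: 20.98
tool_pos: [0.441, 0.1762, 0.2116]
orientation: [-0.156, 3.134, 0.001]
force: [-0.1, 0.1, -0.3]
opening: 0.0637
```

Emit:
{"fn": "apply_moves", "kwargs": {"deltas": [[28,[0,0,0],0],[28,[0,0,0],0],[28,[0,0,0],0],[28,[0,0,0],0],[28,[0,0,0],0]]}}

```text
t: 21.6
tool_pos: [0.4399, 0.1762, 0.2098]
orientation: [-0.157, 3.137, 0.001]
force: [-1.3, 3.0, 6.6]
opening: 0.0356
```

Emit:
{"fn": "apply_moves", "kwargs": {"deltas": [[28,[0,0,-30],0],[28,[0,0,-30],0],[28,[0,0,-30],0],[28,[-20,-19,0],0.03],[28,[-40,-38,0],0.03]]}}

```text
t: 22.22
tool_pos: [0.5037, 0.1243, 0.299]
orientation: [0.066, -3.14, -0.0]
force: [0.9, 0.3, -2.2]
opening: 0.0358
```

Emit:
{"fn": "apply_moves", "kwargs": {"deltas": [[28,[-41,-37,0],0.029],[28,[-41,-36,0],0.03],[28,[-20,-17,0],0],[28,[0,0,20],0],[28,[0,0,30],0]]}}

```text
t: 22.85
tool_pos: [0.6071, 0.0359, 0.2477]
orientation: [-0.03, -3.141, -0.0]
force: [0.3, 0.1, -2.4]
opening: 0.0355
```

Emit:
{"fn": "apply_moves", "kwargs": {"deltas": [[28,[0,0,20],0],[28,[0,0,4],0],[28,[0,0,2],0],[28,[0,0,0],0]]}}

```text
t: 23.35
tool_pos: [0.6066, 0.0363, 0.2232]
orientation: [-0.028, -3.139, 0.0]
force: [-5.1, -0.4, 5.0]
opening: 0.0356
```

```bash
python3 -c "
from h import *
s,R=st(); print(np.round(s['wrist_torque'],3))
a=snap('wrist','w7.png')
cv2.imwrite('pics/m7.png',cv2.resize(a[60:270,120:520],(800,420),interpolation=cv2.INTER_CUBIC))"
```

```text
t 23.35 pos [0.6066 0.0363 0.2232] x [-1.     0.018  0.002] y [ 0.018  1.    -0.   ] z [-0.002 -0.    -1.   ] F [-5.1 -0.4  5. ] op 0.0356
[-0.156  1.384  0.064]
```

View pics/m7.png

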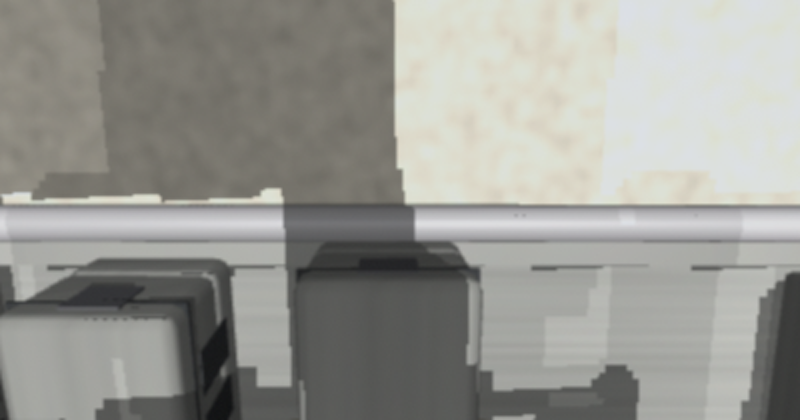

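Emit:
{"fn": "apply_moves", "kwargs": {"deltas": [[28,[0,0,-5],0],[28,[-3.5,1.5,0],0],[28,[0,0,0],0],[28,[0,0,3],0],[28,[0,0,2],0]]}}

```text
t: 24.02
tool_pos: [0.611, 0.0372, 0.223]
orientation: [-0.03, -3.141, -0.0]
force: [-2.3, 0.8, 6.2]
opening: 0.0355
```

Emit:
{"fn": "apply_moves", "kwargs": {"deltas": [[28,[0,0,0],0]]}}

```text
t: 24.15
tool_pos: [0.6109, 0.0372, 0.2233]
orientation: [-0.03, -3.141, -0.0]
force: [-1.1, 0.1, -0.1]
opening: 0.0358
```

Now loosen the grip and let it level.

Emit:
{"fn": "apply_moves", "kwargs": {"deltas": [[28,[0,0,1],0],[28,[0,0,2],0],[28,[0,0,2],0],[28,[0,0,2],0],[28,[0,0,0],0]], "grip_force": 5}}

```text
t: 24.78
tool_pos: [0.6118, 0.0371, 0.2175]
orientation: [0.03, 3.139, -0.0]
force: [1.0, -0.5, 5.6]
opening: 0.0361
```

Emit:
{"fn": "apply_moves", "kwargs": {"deltas": [[28,[0,0,1],0],[28,[0,0,0],0]]}}

```text
t: 25.02
tool_pos: [0.6118, 0.0371, 0.2167]
orientation: [0.03, 3.139, -0.0]
force: [-0.5, -0.2, 6.4]
opening: 0.0358
```

Emit:
{"fn": "apply_moves", "kwargs": {"deltas": [[42,[0,0,0],0],[42,[0,0,0],0],[42,[0,0,0],0],[42,[0,0,-45],0],[42,[0,0,-50],0]]}}

```text
t: 25.65
tool_pos: [0.6103, 0.0372, 0.3097]
orientation: [-0.03, -3.138, -0.0]
force: [1.2, -0.8, -0.3]
opening: 0.0421
```

Emit:
{"fn": "apply_moves", "kwargs": {"deltas": [[70,[10,20,-50],0],[70,[20,50,-45],0],[70,[25,50,0],0],[70,[25,50,0],0],[70,[4,45,0],0]]}}

```text
t: 26.28
tool_pos: [0.5317, 0.2499, 0.4005]
orientation: [-0.028, -3.141, -0.0]
force: [1.2, -0.5, -0.3]
opening: 0.0699
```

Emit:
{"fn": "apply_moves", "kwargs": {"deltas": [[70,[0,0,0],0],[70,[0,0,0],0]]}}

```text
t: 26.52
tool_pos: [0.5332, 0.2479, 0.4]
orientation: [-0.029, -3.141, 0.001]
force: [-0.1, 0.2, -0.1]
opening: 0.0703
```

```bash
python3 -c "
from h import *
wsnap('w8'); snap('top','t8.png')"
```

```text
t 26.52 pos [0.5332 0.2479 0.4   ] x [-1.     0.018  0.   ] y [ 0.018  1.    -0.001] z [-0.    -0.001 -1.   ] F [-0.1  0.2 -0.1] op 0.0703
```

View pics/w8b.png

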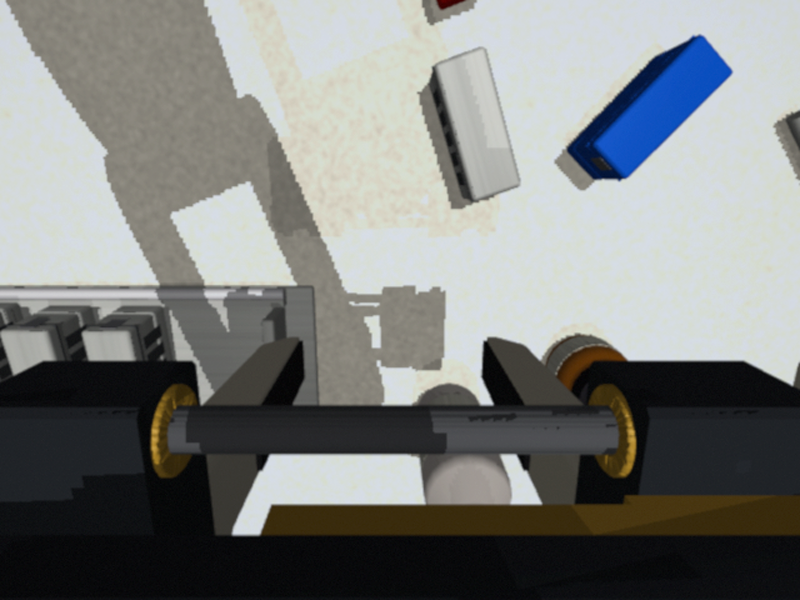

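```bash
python3 -c "
from h import *
cass('w8',dict(A=[(435,63),(485,47),(520,187),(473,200)]))
pick(.4295,.3056,16.5)
print()
plan([(.4295,.3056,.30,106.5,28,3),(.611,.098,.30,88.9,28,7)],cur=(.4295,.3056,.208,106.5))"
```

```text
A ctr [0.4311 0.307 ] L 0.093 W 0.034 0.034 axis deg 17.1
t 26.62 pos [0.5335 0.2471 0.4001] x [-1.    0.02  0.  ] y [ 0.02   1.    -0.001] z [-0.    -0.001 -1.   ] F [ 0.9  0.8 -1. ] op 0.0701
[[70,[35.0,18.8,33.4],-0.103],[70,[32.9,22.3,33.3],-0.102],[70,[30.6,25.5,33.4],-0.103],[70,[-0.0,0.0,46.0],0.0],[70,[-0.0,0.0,46.0],0.0]]
end [429.5 305.6 208. ] 106.5

[[28,[-0.0,0.0,-30.7],-0.0],[28,[-0.0,0.0,-30.7],-0.0],[28,[-0.0,0.0,-30.6],-0.0],[28,[-16.4,-35.8,-0.0],0.044],[28,[-18.0,-35.0,-0.0],0.044]]
[[28,[-19.5,-34.2,-0.0],0.044],[28,[-21.0,-33.3,-0.0],0.044],[28,[-22.5,-32.4,-0.0],0.044],[28,[-23.9,-31.4,-0.0],0.044],[28,[-25.2,-30.3,-0.0],0.043]]
end [611.  98. 300.] 88.9
```

Emit:
{"fn": "apply_moves", "kwargs": {"deltas": [[70,[36,19,33.5],-0.106],[70,[33.5,22.5,33.5],-0.106],[70,[31,26,33],-0.106],[70,[0,0,46],0],[70,[0,0,46],0]]}}

```text
t: 27.25
tool_pos: [0.427, 0.3062, 0.2076]
orientation: [-0.467, 3.105, 0.001]
force: [0.6, 0.2, 0.2]
opening: 0.07
```

Emit:
{"fn": "apply_moves", "kwargs": {"deltas": [[70,[0,0,0],0],[70,[0,0,0],0],[28,[0,0,0],0],[28,[0,0,0],0],[28,[0,0,0],0]], "grip_force": 50}}

```text
t: 27.88
tool_pos: [0.4272, 0.3071, 0.2093]
orientation: [-0.468, 3.105, 0.001]
force: [0.3, 1.1, -0.0]
opening: 0.0447
```

Emit:
{"fn": "apply_moves", "kwargs": {"deltas": [[28,[0,0,0],0],[28,[0,0,0],0],[28,[0,0,0],0],[28,[0,0,0],0]]}}

```text
t: 28.38
tool_pos: [0.4269, 0.3071, 0.2087]
orientation: [-0.468, 3.106, 0.0]
force: [-1.1, 0.7, 6.3]
opening: 0.0355
```

```bash
python3 -c "
from h import *
s,R=st(); p=s['tool_pos']; y=np.degrees(np.arctan2(R[1,1],R[0,1]))
plan([(p[0],p[1],.30,y,28,3),(.610,.098,.30,88.9,28,7)])"
```

```text
t 28.38 pos [0.4269 0.3071 0.2087] x [-0.956 -0.295 -0.   ] y [-0.295  0.956  0.   ] z [ 0.  0. -1.] F [-1.1  0.7  6.3] op 0.0355
t 28.38 pos [0.4269 0.3071 0.2087] x [-0.956 -0.295 -0.   ] y [-0.295  0.956  0.   ] z [ 0.  0. -1.] F [-1.1  0.7  6.3] op 0.0355
[[28,[-0.0,0.0,-30.4],-0.0],[28,[-0.0,0.0,-30.5],-0.0],[28,[-0.0,0.0,-30.4],-0.0],[28,[-16.2,-36.3,-0.0],0.045],[28,[-17.8,-35.5,-0.0],0.046]]
[[28,[-19.4,-34.6,-0.0],0.045],[28,[-21.0,-33.7,-0.0],0.046],[28,[-22.5,-32.7,-0.0],0.045],[28,[-23.9,-31.7,-0.0],0.046],[28,[-25.4,-30.5,-0.0],0.045]]
end [610.  98. 300.] 88.9
```

Emit:
{"fn": "apply_moves", "kwargs": {"deltas": [[28,[0,0,-30.5],0],[28,[0,0,-30.5],0],[28,[0,0,-30.5],0],[28,[-16,-36.5,0],0.045],[28,[-18,-35.5,0],0.046]]}}

```text
t: 29.0
tool_pos: [0.4794, 0.2465, 0.2997]
orientation: [-0.326, 3.125, -0.0]
force: [0.5, 0.2, -2.1]
opening: 0.0356
```

Emit:
{"fn": "apply_moves", "kwargs": {"deltas": [[28,[-19.5,-34.5,0],0.045],[28,[-21,-33.5,0],0.046],[28,[-22.5,-33,0],0.045],[28,[-24,-32,0],0.046],[28,[-25.5,-31.5,0],0.045]]}}

```text
t: 29.62
tool_pos: [0.6107, 0.0953, 0.2987]
orientation: [-0.032, -3.14, 0.0]
force: [-0.2, 0.4, -3.2]
opening: 0.0354
```

Emit:
{"fn": "apply_moves", "kwargs": {"deltas": [[28,[0,0,0],0],[28,[0,0,30],0],[28,[0,0,25],0],[28,[0,0,15],0],[28,[0,0,0],0]]}}

```text
t: 30.25
tool_pos: [0.6093, 0.0968, 0.2281]
orientation: [-0.029, -3.138, 0.0]
force: [0.1, -0.5, -2.2]
opening: 0.0355
```

Emit:
{"fn": "apply_moves", "kwargs": {"deltas": [[28,[0,0,4],0],[28,[0,0,2],0],[28,[0,0,2],0],[28,[0,0,0],0]]}}

```text
t: 30.75
tool_pos: [0.6104, 0.0964, 0.2219]
orientation: [0.03, 3.141, -0.0]
force: [-0.7, 0.3, -2.5]
opening: 0.036
```

Emit:
{"fn": "apply_moves", "kwargs": {"deltas": [[28,[0,0,2],0],[28,[0,0,0],0]], "grip_force": 12}}

```text
t: 31.0
tool_pos: [0.6102, 0.0964, 0.2196]
orientation: [-0.03, -3.141, 0.0]
force: [0.7, 0.3, -1.6]
opening: 0.0358
```

Emit:
{"fn": "apply_moves", "kwargs": {"deltas": [[28,[0,0,2],0],[28,[0,0,2],0],[28,[0,0,0],0]], "grip_force": 5}}

```text
t: 31.38
tool_pos: [0.6102, 0.0964, 0.2155]
orientation: [-0.03, -3.141, 0.0]
force: [-0.7, -1.2, -1.8]
opening: 0.036
```

Emit:
{"fn": "apply_moves", "kwargs": {"deltas": [[28,[0,0,1.5],0],[40,[0,0,0],0],[40,[0,0,0],0],[40,[0,0,0],0],[40,[0,0,-45],0]]}}

```text
t: 32.0
tool_pos: [0.6082, 0.0962, 0.2553]
orientation: [-0.029, -3.133, 0.001]
force: [-0.2, 0.8, 0.4]
opening: 0.0402
```

Emit:
{"fn": "apply_moves", "kwargs": {"deltas": [[40,[0,0,-50],0],[40,[-20,-20,-50],0],[30,[-45,-40,-45],0],[30,[-35,-40,0],0],[30,[0,0,0],0]]}}

```text
t: 32.62
tool_pos: [0.7024, -0.0019, 0.3961]
orientation: [0.035, 3.141, -0.001]
force: [-0.3, 1.4, -0.3]
opening: 0.0301
```

Emit:
{"fn": "apply_moves", "kwargs": {"deltas": [[30,[0,0,0],0]]}}

```text
t: 32.75
tool_pos: [0.7008, 0.0015, 0.396]
orientation: [-0.03, -3.14, -0.001]
force: [0.5, 0.1, 0.3]
opening: 0.0302
```

```bash
python3 -c "
from h import *
wsnap('w9')"
```

```text
t 32.75 pos [0.7008 0.0015 0.396 ] x [-1.     0.019  0.001] y [0.019 1.    0.   ] z [-0.001  0.001 -1.   ] F [0.5 0.1 0.3] op 0.0302
```

View pics/w9b.png

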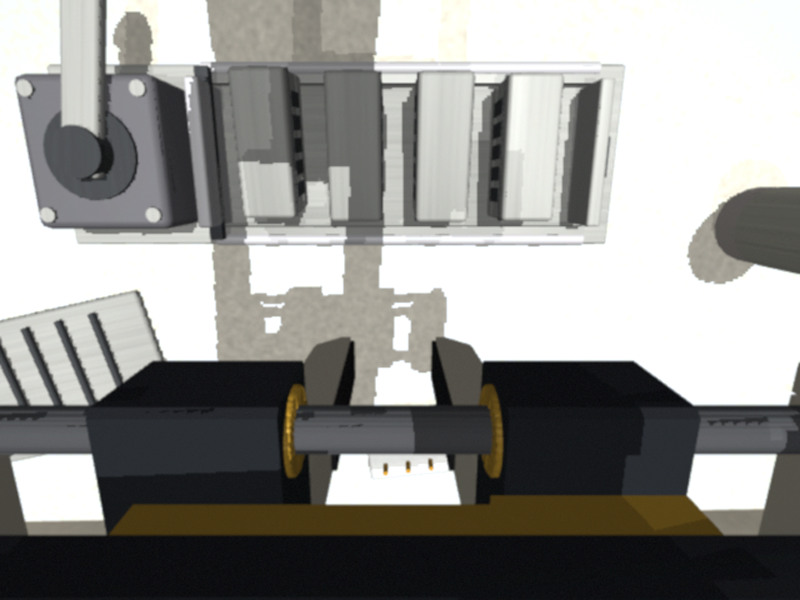

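```bash
python3 -c "
from h import *
c=pickle.load(open('w9.pkl','rb'))
q=[(25,88),(137,87),(153,215),(48,215)]
w=np.array([ray(c,u/1.25,v/1.25,.063) for u,v in q]); print(w, w.mean(0)); print('disc',ray(c,90/1.25,153/1.25,.07))
c=pickle.load(open('w2.pkl','rb')); print('knob',ray(c,88/1.25,248/1.25,.126))
c=pickle.load(open('w4.pkl','rb')); print('knob',ray(c,88/1.25,243/1.25,.126))
"
```

```text
[[ 0.57138594 -0.23297347  0.063     ]
 [ 0.57207462 -0.16101239  0.063     ]
 [ 0.65304261 -0.16262041  0.063     ]
 [ 0.65176655 -0.23453721  0.063     ]] [ 0.61206743 -0.19778587  0.063     ]
disc [ 0.61235539 -0.19397648  0.07      ]
knob [ 0.5029398 -0.1765303  0.126    ]
knob [ 0.50391488 -0.17639888  0.126     ]
```

```bash
cat >> h.py <<'E'
AX=(.611,-.198); RL=.1097
def kp(phi,g=28,z=.271,r=RL): 
    a=np.radians(phi); return (AX[0]+r*np.cos(a),AX[1]+r*np.sin(a),z,78.4+.6*(phi-168.4),g,1)
def arc(p0,p1,n,g=28,r=RL,z=.271):
    cur=kp(p0,r=r,z=z)[:4]; plan([kp(p,g,z,r) for p in np.linspace(p0,p1,n+1)[1:]],cur=cur)
E
python3 -c "
from h import *
plan([(.5035,-.176,.36,78.4,60,6),(.5035,-.176,.271,78.4,60,3)])
print();arc(168.4,184.4,5)"
```

```text
t 32.8 pos [0.7006 0.0021 0.3962] x [-1.     0.018  0.001] y [0.018 1.    0.   ] z [-0.001  0.    -1.   ] F [-0.5  0.5 -0.2] op 0.0302
[[60,[32.3,-30.3,6.0],0.031],[60,[31.3,-31.3,6.0],0.031],[60,[30.4,-32.2,6.1],0.031],[60,[29.3,-33.1,6.0],0.03],[60,[28.3,-34.0,6.1],0.031]]
[[60,[27.3,-34.9,6.0],0.03],[60,[0.0,-0.0,29.7],0.0],[60,[0.0,-0.0,29.7],0.0],[60,[0.0,-0.0,29.6],0.0]]
end [ 503.5 -176.   271. ] 78.4

[[28,[-0.2,-6.1,-0.0],-0.034],[28,[-0.3,-6.1,-0.0],-0.033],[28,[-0.4,-6.2,-0.0],-0.034],[28,[-0.6,-6.0,-0.0],-0.033],[28,[-0.7,-6.1,-0.0],-0.034]]
end [ 501.6 -206.4  271. ] 88.0
```

Emit:
{"fn": "apply_moves", "kwargs": {"deltas": [[60,[32,-30.5,6],0.031],[60,[31,-31.5,6],0.031],[60,[30.5,-32,6],0.031],[60,[29.5,-33,6],0.03],[60,[28.5,-34,6],0.031]]}}

```text
t: 33.42
tool_pos: [0.5353, -0.1463, 0.3668]
orientation: [0.27, 3.129, -0.0]
force: [0.7, 0.2, 0.2]
opening: 0.0599
```

Emit:
{"fn": "apply_moves", "kwargs": {"deltas": [[60,[27.5,-35,6],0.03],[60,[0,0,0],0],[60,[0,0,30],0],[60,[0,0,30],0],[60,[0,0,29],0]]}}

```text
t: 34.05
tool_pos: [0.5042, -0.1751, 0.2713]
orientation: [0.315, 3.125, 0.0]
force: [0.2, 0.1, 0.4]
opening: 0.0602
```

Emit:
{"fn": "apply_moves", "kwargs": {"deltas": [[28,[0,0,0],0],[28,[0,0,0],0],[28,[0,0,0],0],[28,[0,0,0],0]], "grip_force": 10}}

```text
t: 34.55
tool_pos: [0.5042, -0.1768, 0.273]
orientation: [0.318, 3.124, -0.001]
force: [0.4, 0.1, 0.2]
opening: 0.0288
```

```bash
python3 -c "
from h import *
s,R=st(); print(s['q'])
a=snap('wrist','w10.png'); b=snap('side','s10.png')[200:320,330:450]
cv2.imwrite('pics/m10.png',np.hstack([cv2.resize(a,(400,300)),cv2.resize(b,(300,300),interpolation=cv2.INTER_CUBIC)]))"
```

```text
t 34.55 pos [ 0.5042 -0.1768  0.273 ] x [-0.98   0.201 -0.002] y [ 0.201  0.98  -0.   ] z [ 0.002 -0.001 -1.   ] F [0.4 0.1 0.2] op 0.0288
[-4.33189097e-01  5.67397119e-02  1.81375082e+00  6.30446373e-05
  1.26903126e+00 -1.80132734e+00]
```

View pics/m10.png

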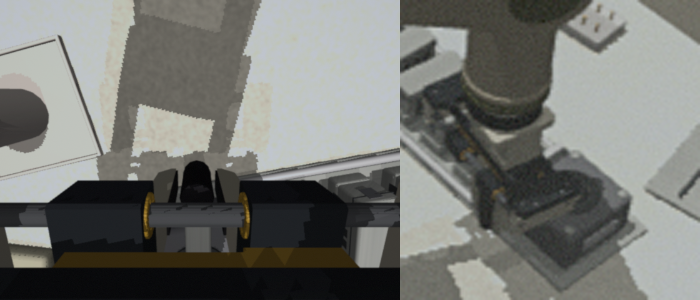

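Emit:
{"fn": "apply_moves", "kwargs": {"deltas": [[28,[-0.2,-6,0],-0.033],[28,[-0.3,-6,0],-0.033],[28,[-0.4,-6,0],-0.034],[28,[-0.6,-6,0],-0.033],[28,[-0.7,-6,0],-0.034]]}}

```text
t: 35.28
tool_pos: [0.5018, -0.2068, 0.2719]
orientation: [-0.055, -3.141, -0.0]
force: [-0.1, 1.4, 0.4]
opening: 0.0281
```

```bash
python3 -c "
from h import *
st(); arc(184.4,168.4,5); arc(184.4,222,13);arc(222,135,23);arc(135,222,23)"
```

```text
t 35.27 pos [ 0.5018 -0.2068  0.2719] x [-0.999  0.035  0.   ] y [0.035 0.999 0.   ] z [-0.  0. -1.] F [-0.1  1.4  0.4] op 0.0281
[[28,[0.5,6.1,-0.0],0.034],[28,[0.4,6.1,-0.0],0.033],[28,[0.2,6.1,-0.0],0.034],[28,[0.1,6.2,-0.0],0.033],[28,[0.0,6.1,-0.0],0.034]]
end [ 503.5 -175.9  271. ] 78.4
[[28,[-0.8,-5.5,-0.0],-0.03],[28,[-0.8,-5.5,-0.0],-0.031],[28,[-1.0,-5.4,-0.0],-0.03],[28,[-1.1,-5.4,-0.0],-0.03],[28,[-1.2,-5.4,-0.0],-0.03]]
[[28,[-1.3,-5.4,-0.0],-0.031],[28,[-1.4,-5.4,-0.0],-0.03],[28,[-1.5,-5.3,-0.0],-0.03],[28,[-1.7,-5.3,-0.0],-0.031],[28,[-1.7,-5.2,-0.0],-0.03]]
[[28,[-1.8,-5.3,-0.0],-0.03],[28,[-2.0,-5.2,-0.0],-0.03],[28,[-2.0,-5.1,-0.0],-0.031]]
end [ 529.5 -271.4  271. ] 110.6
[[28,[2.4,6.8,-0.0],0.04],[28,[2.3,6.9,-0.0],0.039],[28,[2.0,7.0,-0.0],0.04],[28,[1.9,6.9,-0.0],0.039],[28,[1.7,7.1,-0.0],0.04]]
[[28,[1.5,7.1,-0.0],0.04],[28,[1.3,7.1,-0.0],0.039],[28,[1.1,7.1,-0.0],0.04],[28,[1.0,7.2,-0.0],0.04],[28,[0.7,7.2,-0.0],0.039]]
[[28,[0.6,7.2,-0.0],0.04],[28,[0.4,7.3,-0.0],0.039],[28,[0.1,7.2,-0.0],0.04],[28,[0.0,7.3,-0.0],0.04],[28,[-0.2,7.2,-0.0],0.039]]
[[28,[-0.4,
[... 223 characters left out ...]
 271. ] 58.4
[[28,[1.4,-7.1,-0.0],-0.04],[28,[1.3,-7.1,-0.0],-0.039],[28,[1.1,-7.2,-0.0],-0.04],[28,[0.8,-7.2,-0.0],-0.039],[28,[0.7,-7.2,-0.0],-0.04]]
[[28,[0.5,-7.2,-0.0],-0.04],[28,[0.3,-7.2,-0.0],-0.039],[28,[0.1,-7.3,-0.0],-0.04],[28,[-0.1,-7.2,-0.0],-0.04],[28,[-0.2,-7.3,-0.0],-0.039]]
[[28,[-0.5,-7.2,-0.0],-0.04],[28,[-0.6,-7.2,-0.0],-0.039],[28,[-0.9,-7.2,-0.0],-0.04],[28,[-1.0,-7.2,-0.0],-0.04],[28,[-1.2,-7.1,-0.0],-0.039]]
[[28,[-1.5,-7.1,-0.0],-0.04],[28,[-1.6,-7.1,-0.0],-0.039],[28,[-1.7,-7.0,-0.0],-0.04],[28,[-2.0,-6.9,-0.0],-0.04],[28,[-2.2,-7.0,-0.0],-0.039]]
[[28,[-2.3,-6.8,-0.0],-0.04],[28,[-2.5,-6.8,-0.0],-0.039],[28,[-2.7,-6.7,-0.0],-0.04]]
end [ 529.5 -271.4  271. ] 110.6
```

Emit:
{"fn": "apply_moves", "kwargs": {"deltas": [[28,[-0.8,-5.5,0],-0.03],[28,[-0.8,-5.5,0],-0.03],[28,[-1,-5.5,0],-0.03],[28,[-1.1,-5.4,0],-0.03],[28,[-1.2,-5.4,0],-0.03]]}}

```text
t: 35.9
tool_pos: [0.5074, -0.2339, 0.2717]
orientation: [0.182, -3.136, -0.001]
force: [-2.2, 1.7, 1.2]
opening: 0.0282
```

Emit:
{"fn": "apply_moves", "kwargs": {"deltas": [[28,[-1.3,-5.4,0],-0.03],[28,[-1.4,-5.4,0],-0.03],[28,[-1.5,-5.3,0],-0.03],[28,[-1.7,-5.3,0],-0.03],[28,[-1.7,-5.2,0],-0.03]]}}

```text
t: 36.52
tool_pos: [0.5197, -0.2589, 0.2718]
orientation: [0.417, -3.114, -0.0]
force: [-1.4, 1.8, 1.6]
opening: 0.0279
```

Emit:
{"fn": "apply_moves", "kwargs": {"deltas": [[28,[-1.8,-5.3,0],-0.03],[28,[-2,-5.2,0],-0.03]]}}

```text
t: 36.78
tool_pos: [0.5262, -0.2679, 0.2717]
orientation: [0.51, -3.1, -0.0]
force: [-2.7, 0.9, 1.8]
opening: 0.0281
```

```bash
python3 -c "
from h import *
arc(219.5,135,15);arc(135,221,15)"
```

```text
[[28,[3.3,10.3,-0.0],0.059],[28,[2.8,10.4,-0.0],0.059],[28,[2.5,10.5,-0.0],0.059],[28,[2.0,10.6,-0.0],0.059],[28,[1.6,10.6,-0.0],0.059]]
[[28,[1.2,10.7,-0.0],0.059],[28,[0.8,10.8,-0.0],0.059],[28,[0.3,10.8,-0.0],0.059],[28,[-0.1,10.7,-0.0],0.059],[28,[-0.4,10.8,-0.0],0.059]]
[[28,[-1.0,10.8,-0.0],0.059],[28,[-1.3,10.7,-0.0],0.059],[28,[-1.8,10.6,-0.0],0.059],[28,[-2.2,10.5,-0.0],0.059],[28,[-2.6,10.5,-0.0],0.059]]
end [ 533.5 -120.5  271. ] 58.4
[[28,[2.0,-10.8,-0.0],-0.06],[28,[1.6,-10.8,-0.0],-0.06],[28,[1.1,-11.0,-0.0],-0.06],[28,[0.7,-10.9,-0.0],-0.06],[28,[0.2,-11.0,-0.0],-0.06]]
[[28,[-0.2,-11.0,-0.0],-0.06],[28,[-0.6,-10.9,-0.0],-0.06],[28,[-1.1,-10.9,-0.0],-0.06],[28,[-1.5,-10.9,-0.0],-0.06],[28,[-1.9,-10.8,-0.0],-0.06]]
[[28,[-2.4,-10.7,-0.0],-0.06],[28,[-2.8,-10.6,-0.0],-0.06],[28,[-3.2,-10.5,-0.0],-0.061],[28,[-3.6,-10.4,-0.0],-0.06],[28,[-4.0,-10.2,-0.0],-0.06]]
end [ 528.2 -270.   271. ] 110.0
```

Emit:
{"fn": "apply_moves", "kwargs": {"deltas": [[28,[3.3,10.3,0],0.059],[28,[2.8,10.4,0],0.059],[28,[2.5,10.5,0],0.059],[28,[2,10.6,0],0.059],[28,[1.6,10.6,0],0.059]]}}

```text
t: 37.4
tool_pos: [0.5027, -0.221, 0.2719]
orientation: [0.043, -3.139, 0.007]
force: [-9.2, -11.7, 1.5]
opening: 0.0285
```

Emit:
{"fn": "apply_moves", "kwargs": {"deltas": [[28,[1.2,10.7,0],0.059],[28,[0.8,10.8,0],0.059],[28,[0.3,10.8,0],0.059],[28,[-0.1,10.7,0],0.059],[28,[-0.4,10.8,0],0.059]]}}

```text
t: 38.02
tool_pos: [0.5055, -0.1669, 0.2713]
orientation: [-0.419, -3.11, 0.004]
force: [-9.1, -6.2, 1.4]
opening: 0.028
```

Emit:
{"fn": "apply_moves", "kwargs": {"deltas": [[28,[-1,10.8,0],0.059],[28,[-1.3,10.7,0],0.059],[28,[-1.8,10.6,0],0.059],[28,[-2.2,10.5,0],0.059],[28,[-2.6,10.5,0],0.059]]}}

```text
t: 38.65
tool_pos: [0.5334, -0.1208, 0.2707]
orientation: [-0.87, -3.014, 0.003]
force: [-9.5, -4.1, 0.2]
opening: 0.0281
```

Emit:
{"fn": "apply_moves", "kwargs": {"deltas": [[28,[2,-10.8,0],-0.06],[28,[1.6,-10.8,0],-0.06],[28,[1.1,-11,0],-0.06],[28,[0.7,-10.9,0],-0.06],[28,[0.2,-11,0],-0.06]]}}

```text
t: 39.28
tool_pos: [0.5064, -0.1672, 0.2718]
orientation: [0.403, 3.115, 0.0]
force: [0.4, 2.0, -0.6]
opening: 0.028
```

Emit:
{"fn": "apply_moves", "kwargs": {"deltas": [[28,[-0.2,-11,0],-0.06],[28,[-0.6,-10.9,0],-0.06],[28,[-1.1,-10.9,0],-0.06],[28,[-1.5,-10.9,0],-0.06],[28,[-1.9,-10.8,0],-0.06]]}}

```text
t: 39.9
tool_pos: [0.5041, -0.2215, 0.2717]
orientation: [0.066, -3.141, -0.0]
force: [-0.6, 2.7, 0.9]
opening: 0.028
```

Emit:
{"fn": "apply_moves", "kwargs": {"deltas": [[28,[-2.4,-10.7,0],-0.06],[28,[-2.8,-10.6,0],-0.06],[28,[-3.2,-10.5,0],-0.06],[28,[-3.6,-10.4,0],-0.06],[28,[-4,-10.2,0],-0.06]]}}

```text
t: 40.52
tool_pos: [0.528, -0.2703, 0.2717]
orientation: [0.535, -3.095, -0.001]
force: [-1.7, 2.5, 1.8]
opening: 0.0281
```

```bash
python3 -c "
from h import *
s,R=st(); print(np.degrees(np.arctan2(s['tool_pos'][1]-AX[1],s['tool_pos'][0]-AX[0]))%360)
arc(221,135,15)"
```

```text
t 40.52 pos [ 0.528  -0.2703  0.2717] x [-0.942 -0.336  0.   ] y [-0.336  0.942  0.   ] z [-0.  0. -1.] F [-1.7  2.5  1.8] op 0.0281
221.06843687628466
[[28,[3.4,10.4,-0.0],0.06],[28,[3.0,10.6,-0.0],0.06],[28,[2.6,10.6,-0.0],0.06],[28,[2.2,10.8,-0.0],0.06],[28,[1.7,10.8,-0.0],0.06]]
[[28,[1.2,10.9,-0.0],0.06],[28,[0.9,11.0,-0.0],0.06],[28,[0.4,10.9,-0.0],0.06],[28,[-0.0,11.0,-0.0],0.06],[28,[-0.5,11.0,-0.0],0.06]]
[[28,[-0.9,10.9,-0.0],0.06],[28,[-1.4,10.9,-0.0],0.06],[28,[-1.8,10.8,-0.0],0.061],[28,[-2.2,10.8,-0.0],0.06],[28,[-2.6,10.6,-0.0],0.06]]
end [ 533.4 -120.5  271. ] 58.3
```

Emit:
{"fn": "apply_moves", "kwargs": {"deltas": [[28,[3.4,10.4,0],0.06],[28,[3,10.6,0],0.06],[28,[2.6,10.6,0],0.06],[28,[2.2,10.8,0],0.06],[28,[1.7,10.8,0],0.06]]}}

```text
t: 41.15
tool_pos: [0.5033, -0.2229, 0.2719]
orientation: [0.059, -3.14, 0.007]
force: [-7.2, -11.3, -0.6]
opening: 0.0281
```

Emit:
{"fn": "apply_moves", "kwargs": {"deltas": [[28,[1.2,10.9,0],0.06],[28,[0.9,11,0],0.06],[28,[0.4,10.9,0],0.06],[28,[0,11,0],0.06],[28,[-0.5,11,0],0.06]]}}

```text
t: 41.78
tool_pos: [0.5052, -0.1681, 0.2713]
orientation: [-0.411, -3.111, 0.005]
force: [-10.6, -7.4, 2.5]
opening: 0.0282
```

Emit:
{"fn": "apply_moves", "kwargs": {"deltas": [[28,[-0.9,10.9,0],0.06],[28,[-1.4,10.9,0],0.06],[28,[-1.8,10.8,0],0.06],[28,[-2.2,10.8,0],0.06],[28,[-2.6,10.6,0],0.06]]}}

```text
t: 42.4
tool_pos: [0.5333, -0.1209, 0.2707]
orientation: [-0.87, -3.014, 0.003]
force: [-9.8, -3.7, 1.9]
opening: 0.0281
```

```bash
python3 -c "
from h import *
st(); a=snap('wrist','w11.png');b=snap('side','s11.png')[190:310,280:440];t=snap('top','t11.png')[140:260,230:450]
cv2.imwrite('pics/m11.png',np.vstack([np.hstack([cv2.resize(a,(400,300)),cv2.resize(b,(400,300),interpolation=cv2.INTER_CUBIC)]),cv2.resize(t,(800,300),interpolation=cv2.INTER_CUBIC)]))"
```

```text
t 42.4 pos [ 0.5333 -0.1209  0.2707] x [-0.846  0.533  0.004] y [ 0.533  0.846 -0.003] z [-0.005 -0.001 -1.   ] F [-9.8 -3.7  1.9] op 0.0281
```

View pics/m11.png

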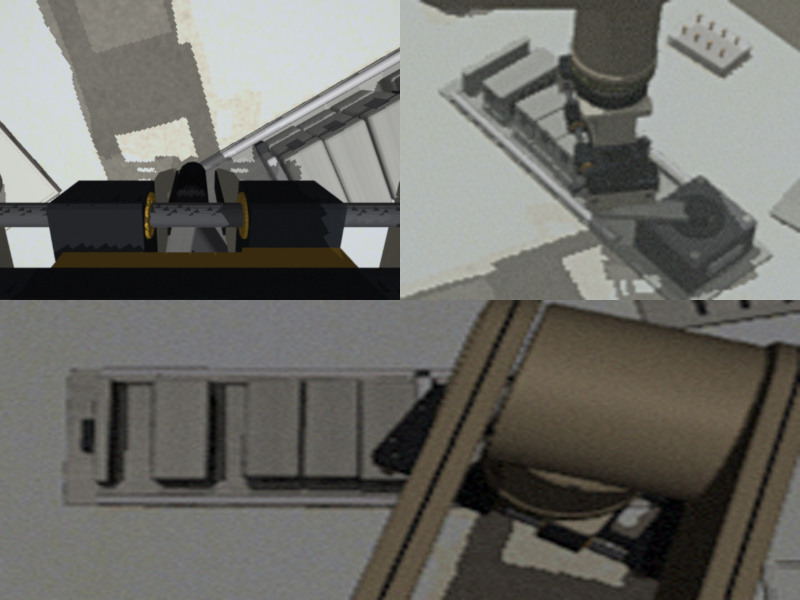

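Emit:
{"fn": "apply_moves", "kwargs": {"deltas": [[28,[2,-10.8,0],-0.06],[28,[1.6,-10.8,0],-0.06],[28,[1.1,-11,0],-0.06],[28,[0.7,-10.9,0],-0.06],[28,[0.2,-11,0],-0.06]]}}

```text
t: 43.18
tool_pos: [0.5064, -0.1672, 0.2718]
orientation: [0.404, 3.115, 0.0]
force: [-0.3, 2.3, -0.7]
opening: 0.0283
```

Emit:
{"fn": "apply_moves", "kwargs": {"deltas": [[28,[-0.2,-11,0],-0.06],[28,[-0.6,-10.9,0],-0.06],[28,[-1.1,-10.9,0],-0.06],[28,[-1.5,-10.9,0],-0.06],[28,[-1.9,-10.8,0],-0.06]]}}

```text
t: 43.8
tool_pos: [0.5041, -0.2215, 0.2717]
orientation: [-0.066, 3.141, 0.0]
force: [-0.9, 1.8, 0.5]
opening: 0.0281
```

Emit:
{"fn": "apply_moves", "kwargs": {"deltas": [[28,[-2.4,-10.7,0],-0.06],[28,[-2.8,-10.6,0],-0.06],[28,[-3.2,-10.5,0],-0.06],[28,[-3.6,-10.4,0],-0.06],[28,[-4,-10.2,0],-0.06]]}}

```text
t: 44.42
tool_pos: [0.528, -0.2704, 0.2716]
orientation: [0.535, -3.095, -0.001]
force: [-1.0, 2.1, 1.8]
opening: 0.0282
```

Emit:
{"fn": "apply_moves", "kwargs": {"deltas": [[28,[3.4,10.4,0],0.06],[28,[3,10.6,0],0.06],[28,[2.6,10.6,0],0.06],[28,[2.2,10.8,0],0.06],[28,[1.7,10.8,0],0.06]]}}

```text
t: 45.05
tool_pos: [0.5033, -0.2231, 0.2719]
orientation: [0.059, -3.14, 0.007]
force: [-6.4, -12.5, -0.6]
opening: 0.0287
```

Emit:
{"fn": "apply_moves", "kwargs": {"deltas": [[28,[1.2,10.9,0],0.06],[28,[0.9,11,0],0.06],[28,[0.4,10.9,0],0.06],[28,[0,11,0],0.06],[28,[-0.5,11,0],0.06]]}}

```text
t: 45.68
tool_pos: [0.5051, -0.1682, 0.2713]
orientation: [-0.411, -3.111, 0.005]
force: [-11.9, -8.7, 2.2]
opening: 0.0284
```

Emit:
{"fn": "apply_moves", "kwargs": {"deltas": [[28,[-0.9,10.9,0],0.06],[28,[-1.4,10.9,0],0.06],[28,[-1.8,10.8,0],0.06],[28,[-2.2,10.8,0],0.06],[28,[-2.6,10.6,0],0.06]]}}

```text
t: 46.3
tool_pos: [0.5332, -0.121, 0.2707]
orientation: [-0.87, -3.014, 0.004]
force: [-11.3, -3.6, 1.4]
opening: 0.0284
```

Emit:
{"fn": "apply_moves", "kwargs": {"deltas": [[28,[2,-10.8,0],-0.06],[28,[1.6,-10.8,0],-0.06],[28,[1.1,-11,0],-0.06],[28,[0.7,-10.9,0],-0.06],[28,[0.2,-11,0],-0.06]]}}

```text
t: 46.92
tool_pos: [0.5064, -0.1673, 0.2717]
orientation: [0.404, 3.115, 0.0]
force: [0.6, 1.1, -0.3]
opening: 0.028
```

Emit:
{"fn": "apply_moves", "kwargs": {"deltas": [[28,[-0.2,-11,0],-0.06],[28,[-0.6,-10.9,0],-0.06],[28,[-1.1,-10.9,0],-0.06],[28,[-1.5,-10.9,0],-0.06],[28,[-1.9,-10.8,0],-0.06]]}}

```text
t: 47.55
tool_pos: [0.5041, -0.2216, 0.2717]
orientation: [-0.066, 3.141, 0.0]
force: [-0.9, 1.9, 0.4]
opening: 0.0284
```

Emit:
{"fn": "apply_moves", "kwargs": {"deltas": [[28,[-2.4,-10.7,0],-0.06],[28,[-2.8,-10.6,0],-0.06],[28,[-3.2,-10.5,0],-0.06],[28,[-3.6,-10.4,0],-0.06],[28,[-4,-10.2,0],-0.06]]}}

```text
t: 48.18
tool_pos: [0.528, -0.2705, 0.2716]
orientation: [0.535, -3.095, -0.001]
force: [-1.8, 2.8, 1.7]
opening: 0.0279
```

```bash
python3 -c "
from h import *
st(); t=snap('top','t12.png')
# intensity profile along a channel mid row (rack x ~ -0.02..), print column edges
c=viewer.get_calibration('top')
for y in (.16,.10,0,-.1): print(y,np.round(proj(c,[.615,y,.06]),1))
g=cv2.GaussianBlur(t,(1,5),0)[:,:,1]
for v in (185,190,195,200): print(v,g[v,245:400].tolist())"
```

```text
t 48.17 pos [ 0.528  -0.2705  0.2716] x [-0.942 -0.335  0.   ] y [-0.335  0.942  0.   ] z [-0.  0. -1.] F [-1.8  2.8  1.7] op 0.0279
0.16 [251.1 190.6]
0.1 [277.  190.3]
0 [320.2 189.7]
-0.1 [363.3 189.2]
185 [126, 127, 129, 109, 103, 106, 105, 106, 105, 105, 89, 98, 108, 107, 93, 50, 18, 27, 45, 49, 88, 109, 89, 99, 110, 107, 106, 106, 106, 105, 104, 106, 107, 108, 107, 113, 106, 67, 79, 100, 102, 102, 100, 98, 99, 97, 97, 98, 101, 98, 100, 104, 84, 76, 99, 103, 102, 101, 99, 99, 98, 97, 99, 100, 98, 98, 99, 96, 52, 70, 100, 99, 101, 99, 99, 99, 97, 97, 99, 100, 99, 99, 102, 88, 71, 109, 130, 130, 81, 39, 49, 89, 108, 105, 104, 105, 105, 105, 102, 106, 106, 105, 100, 104, 101, 103, 103, 101, 104, 102, 102, 102, 102, 102, 103, 99, 101, 102, 100, 100, 101, 104, 103, 105, 103, 102, 103, 106, 102, 102, 103, 103, 103, 102, 101, 103, 104, 111, 62, 8, 12, 33, 49, 57, 61, 60, 61, 60, 51, 32, 29, 31, 30, 30, 31]
190 [127, 127, 130, 105, 98, 105, 109, 70, 30, 31, 28, 89, 112, 114, 86, 37, 20, 29, 45, 50, 89, 108, 92, 101, 110, 110, 109, 105, 106, 103, 105, 106, 108, 111, 108, 110, 106, 66, 81
[... 1265 characters left out ...]
 129, 116, 107, 112, 110, 85, 49, 41, 57, 96, 111, 117, 76, 21, 19, 29, 49, 73, 102, 100, 93, 105, 110, 110, 107, 108, 107, 105, 105, 106, 108, 111, 111, 112, 97, 78, 96, 104, 100, 99, 100, 97, 98, 98, 95, 99, 100, 99, 99, 100, 59, 70, 98, 105, 102, 99, 96, 99, 98, 99, 97, 97, 101, 101, 101, 89, 54, 81, 101, 102, 103, 97, 99, 101, 96, 97, 97, 98, 100, 101, 101, 82, 72, 112, 131, 130, 82, 40, 82, 104, 106, 105, 105, 108, 105, 106, 105, 106, 106, 107, 105, 106, 106, 106, 105, 109, 107, 108, 106, 106, 107, 108, 107, 108, 106, 109, 107, 107, 109, 108, 108, 107, 108, 108, 107, 107, 106, 107, 106, 107, 106, 108, 106, 106, 107, 111, 73, 13, 8, 32, 49, 56, 64, 61, 60, 62, 64, 60, 64, 53, 46, 40, 31]
```

Emit:
{"fn": "apply_moves", "kwargs": {"deltas": [[28,[3.4,10.4,0],0.06],[28,[3,10.6,0],0.06],[28,[2.6,10.6,0],0.06],[28,[2.2,10.8,0],0.06],[28,[1.7,10.8,0],0.06]]}}

```text
t: 48.85
tool_pos: [0.5032, -0.223, 0.2719]
orientation: [0.057, -3.14, 0.007]
force: [-5.4, -13.1, -0.8]
opening: 0.0278
```

Emit:
{"fn": "apply_moves", "kwargs": {"deltas": [[28,[1.2,10.9,0],0.06],[28,[0.9,11,0],0.06]]}}

```text
t: 49.1
tool_pos: [0.5002, -0.2013, 0.2717]
orientation: [-0.132, -3.136, 0.007]
force: [-12.0, -10.3, 2.3]
opening: 0.028
```

```bash
cat >> h.py <<'E'
def lev():
    s=robot.read_state(); d=np.array(s['tool_pos'])[:2]-AX; p=np.arctan2(d[1],d[0]); f=np.array(s['force'])[:2]
    print('t',s['t'],'phi',round(np.degrees(p)%360,1),'lever',round((np.degrees(p)%360-178.9)/57.3,3),'Ft(resist)',round(float(f@[-np.sin(p),np.cos(p)]),1),'Fr',round(float(f@[np.cos(p),np.sin(p)]),1),'r',round(np.hypot(*d),4))
    t=snap('top','tmp.png'); print(cv2.GaussianBlur(t,(1,5),0)[195,250:350,1].tolist())
E
python3 -c "
from h import *
lev()
arc(180.9,160,10)"
```

```text
t 49.1 phi 181.7 lever 0.049 Ft(resist) 10.0 Fr 12.3 r 0.1109
[105, 104, 64, 26, 30, 37, 89, 108, 110, 78, 28, 16, 31, 86, 107, 107, 104, 104, 102, 104, 103, 103, 103, 103, 104, 108, 107, 72, 75, 93, 97, 98, 94, 95, 94, 92, 91, 93, 92, 96, 95, 98, 89, 58, 80, 100, 97, 96, 95, 96, 94, 94, 93, 95, 95, 97, 96, 97, 71, 71, 97, 98, 99, 97, 95, 94, 93, 93, 92, 96, 95, 95, 96, 93, 45, 95, 126, 125, 95, 58, 47, 86, 106, 102, 102, 102, 105, 102, 103, 104, 104, 104, 104, 101, 104, 101, 104, 104, 103, 103]
[[28,[0.3,4.0,-0.0],0.022],[28,[0.2,4.0,-0.0],0.022],[28,[0.2,4.0,-0.0],0.022],[28,[0.1,4.0,-0.0],0.022],[28,[0.0,4.0,-0.0],0.021]]
[[28,[-0.0,4.0,-0.0],0.022],[28,[-0.1,4.0,-0.0],0.022],[28,[-0.1,4.0,-0.0],0.022],[28,[-0.2,4.0,-0.0],0.022],[28,[-0.3,4.0,-0.0],0.022]]
end [ 508.  -160.5  271. ] 73.4
```

Emit:
{"fn": "apply_moves", "kwargs": {"deltas": [[28,[0.3,4,0],0.022],[28,[0.2,4,0],0.022],[28,[0.2,4,0],0.022],[28,[0.1,4,0],0.022],[28,[0,4,0],0.022]]}}

```text
t: 49.78
tool_pos: [0.502, -0.181, 0.2714]
orientation: [-0.302, -3.123, 0.005]
force: [-11.4, -8.7, 2.5]
opening: 0.0282
```

```bash
python3 -c "
from h import *
lev()"
```

```text
t 49.775 phi 171.2 lever -0.135 Ft(resist) 10.4 Fr 10.0 r 0.1103
[106, 101, 60, 25, 28, 35, 87, 107, 108, 73, 71, 98, 106, 105, 102, 101, 102, 102, 98, 101, 103, 101, 104, 106, 96, 68, 82, 97, 98, 93, 95, 90, 92, 93, 92, 93, 93, 96, 95, 93, 62, 69, 95, 96, 95, 94, 94, 93, 92, 91, 92, 93, 96, 94, 97, 85, 50, 72, 98, 97, 95, 93, 94, 95, 93, 93, 94, 96, 94, 96, 97, 81, 49, 98, 124, 126, 80, 41, 46, 87, 102, 104, 102, 103, 104, 103, 106, 103, 100, 100, 98, 102, 101, 104, 103, 103, 102, 100, 104, 103]
```

Nearly at the fence; continue in small steps.

Emit:
{"fn": "apply_moves", "kwargs": {"deltas": [[28,[0,4,0],0.022],[28,[-0.1,4,0],0.022],[28,[-0.1,4,0],0.022]]}}

```text
t: 50.2
tool_pos: [0.5047, -0.1692, 0.2713]
orientation: [-0.405, -3.112, 0.005]
force: [-12.7, -8.6, 2.6]
opening: 0.0283
```

```bash
python3 -c "
from h import *
lev(); arc(164.6,140,12)"
```

```text
t 50.2 phi 164.8 lever -0.245 Ft(resist) 11.7 Fr 10.0 r 0.1102
[103, 95, 55, 27, 24, 56, 90, 107, 85, 87, 100, 102, 102, 100, 99, 100, 99, 101, 102, 102, 102, 104, 105, 74, 71, 90, 96, 91, 93, 92, 91, 92, 91, 92, 94, 94, 95, 95, 84, 48, 76, 97, 94, 95, 95, 94, 92, 91, 92, 91, 95, 96, 94, 96, 77, 72, 91, 97, 97, 94, 93, 93, 93, 91, 90, 94, 94, 93, 96, 93, 54, 43, 102, 123, 116, 67, 41, 46, 87, 106, 100, 102, 101, 102, 101, 104, 99, 104, 101, 104, 101, 100, 100, 103, 103, 102, 102, 102, 101, 101]
[[28,[-0.2,3.9,-0.0],0.021],[28,[-0.2,3.9,-0.0],0.022],[28,[-0.3,4.0,-0.0],0.021],[28,[-0.3,3.9,-0.0],0.022],[28,[-0.4,3.9,-0.0],0.021]]
[[28,[-0.5,3.9,-0.0],0.022],[28,[-0.5,3.9,-0.0],0.021],[28,[-0.6,3.8,-0.0],0.022],[28,[-0.6,3.9,-0.0],0.021],[28,[-0.7,3.9,-0.0],0.022]]
[[28,[-0.7,3.8,-0.0],0.021],[28,[-0.8,3.9,-0.0],0.022]]
end [ 527.  -127.5  271. ] 61.3
```

Emit:
{"fn": "apply_moves", "kwargs": {"deltas": [[28,[-0.2,4,0],0.021],[28,[-0.2,4,0],0.022],[28,[-0.3,4,0],0.021]]}}

```text
t: 50.62
tool_pos: [0.5083, -0.158, 0.2711]
orientation: [-0.504, -3.096, 0.006]
force: [-15.3, -9.2, 4.7]
opening: 0.0286
```

```bash
python3 -c "
from h import *
lev()"
```

```text
t 50.625 phi 158.7 lever -0.353 Ft(resist) 14.1 Fr 10.9 r 0.1102
[84, 42, 27, 26, 77, 103, 105, 85, 92, 104, 102, 103, 99, 101, 99, 100, 100, 102, 104, 102, 101, 104, 68, 75, 93, 93, 93, 93, 91, 91, 90, 93, 94, 95, 92, 95, 94, 80, 71, 87, 100, 93, 95, 95, 92, 94, 93, 92, 93, 96, 95, 94, 92, 55, 64, 93, 98, 95, 94, 92, 92, 94, 91, 90, 93, 94, 93, 95, 87, 47, 91, 122, 123, 88, 50, 47, 68, 95, 101, 101, 101, 102, 102, 101, 100, 102, 102, 100, 102, 102, 101, 102, 103, 101, 101, 103, 99, 106, 101, 100]
```

Emit:
{"fn": "apply_moves", "kwargs": {"deltas": [[28,[-0.3,4,0],0.022],[28,[-0.4,4,0],0.021],[28,[-0.5,4,0],0.022]]}}

```text
t: 51.05
tool_pos: [0.5132, -0.1472, 0.271]
orientation: [-0.604, -3.077, 0.007]
force: [-16.9, -9.8, 5.7]
opening: 0.0283
```

```bash
python3 -c "
from h import *
lev()"
```

```text
t 51.05 phi 152.5 lever -0.46 Ft(resist) 16.5 Fr 10.5 r 0.1102
[33, 25, 30, 86, 106, 106, 92, 94, 104, 100, 103, 100, 97, 99, 97, 100, 102, 101, 103, 104, 92, 70, 85, 98, 92, 92, 93, 91, 92, 91, 91, 92, 93, 92, 96, 92, 59, 65, 92, 97, 93, 96, 89, 91, 93, 91, 92, 93, 94, 94, 95, 84, 48, 76, 96, 97, 96, 93, 96, 92, 92, 91, 94, 94, 96, 95, 95, 76, 64, 106, 124, 125, 75, 35, 48, 46, 84, 103, 103, 99, 103, 102, 103, 99, 102, 101, 100, 103, 102, 101, 100, 102, 100, 101, 102, 99, 102, 101, 100, 99]
```

Emit:
{"fn": "apply_moves", "kwargs": {"deltas": [[28,[-0.5,4,0],0.021],[28,[-0.6,4,0],0.022],[28,[-0.6,4,0],0.021]]}}

```text
t: 51.48
tool_pos: [0.5192, -0.1369, 0.2708]
orientation: [-0.702, -3.055, 0.007]
force: [-19.2, -9.3, 8.2]
opening: 0.0282
```

```bash
python3 -c "
from h import *
lev()"
```

```text
t 51.475 phi 146.3 lever -0.568 Ft(resist) 18.4 Fr 10.8 r 0.1103
[27, 44, 90, 106, 87, 90, 96, 103, 100, 101, 100, 98, 101, 100, 100, 101, 103, 104, 105, 78, 69, 90, 97, 95, 92, 91, 92, 93, 89, 91, 92, 92, 96, 95, 83, 47, 74, 96, 96, 95, 91, 92, 92, 93, 94, 94, 95, 91, 94, 94, 77, 71, 90, 98, 98, 95, 95, 91, 91, 91, 90, 94, 94, 93, 96, 91, 56, 42, 99, 122, 117, 69, 35, 44, 86, 102, 102, 100, 101, 101, 101, 103, 102, 100, 103, 100, 102, 102, 100, 101, 100, 100, 101, 101, 102, 101, 101, 91, 53, 23]
```

Emit:
{"fn": "apply_moves", "kwargs": {"deltas": [[28,[-0.7,4,0],0.022],[28,[-0.7,3,0],0.016]]}}

```text
t: 51.78
tool_pos: [0.5232, -0.1314, 0.2707]
orientation: [-0.76, -3.04, 0.008]
force: [-20.4, -12.1, 6.6]
opening: 0.0357
```

```bash
python3 -c "
from h import *
lev()"
```

```text
t 51.775 phi 142.8 lever -0.63 Ft(resist) 22.0 Fr 9.0 r 0.1102
[25, 68, 99, 104, 86, 90, 104, 102, 101, 97, 99, 99, 98, 101, 102, 101, 101, 103, 103, 68, 75, 92, 94, 94, 93, 91, 92, 91, 93, 92, 92, 94, 95, 95, 81, 59, 84, 95, 96, 92, 90, 93, 95, 93, 88, 92, 93, 96, 94, 94, 58, 66, 93, 96, 98, 92, 93, 91, 92, 89, 89, 94, 92, 97, 96, 85, 45, 44, 105, 123, 93, 46, 41, 44, 86, 104, 99, 101, 103, 99, 99, 101, 104, 102, 99, 101, 99, 100, 103, 100, 100, 101, 102, 100, 73, 34, 18, 20, 21, 18]
```

```bash
python3 -c "
from h import *
arc(141.5,221,15); arc(221,227,4)"
```

```text
[[28,[1.4,-10.0,-0.0],-0.056],[28,[1.1,-10.1,-0.0],-0.055],[28,[0.7,-10.1,-0.0],-0.056],[28,[0.3,-10.2,-0.0],-0.055],[28,[-0.1,-10.1,-0.0],-0.056]]
[[28,[-0.4,-10.2,-0.0],-0.055],[28,[-0.8,-10.1,-0.0],-0.056],[28,[-1.2,-10.1,-0.0],-0.055],[28,[-1.6,-10.0,-0.0],-0.056],[28,[-1.9,-9.9,-0.0],-0.055]]
[[28,[-2.3,-9.9,-0.0],-0.056],[28,[-2.6,-9.8,-0.0],-0.055],[28,[-3.1,-9.7,-0.0],-0.056],[28,[-3.3,-9.6,-0.0],-0.055],[28,[-3.8,-9.4,-0.0],-0.056]]
end [ 528.2 -270.   271. ] 110.0
[[28,[-1.1,-2.7,-0.0],-0.016],[28,[-1.1,-2.6,-0.0],-0.015],[28,[-1.1,-2.7,-0.0],-0.016],[28,[-1.1,-2.6,-0.0],-0.016]]
end [ 536.2 -278.2  271. ] 113.6
```

Emit:
{"fn": "apply_moves", "kwargs": {"deltas": [[28,[1.4,-10,0],-0.056],[28,[1.1,-10,0],-0.055],[28,[0.7,-10,0],-0.056],[28,[0.3,-10.2,0],-0.055],[28,[-0.1,-10.1,0],-0.056]]}}

```text
t: 52.45
tool_pos: [0.5042, -0.1747, 0.2716]
orientation: [-0.326, -3.124, -0.001]
force: [-1.7, 2.8, 0.1]
opening: 0.0279
```

Emit:
{"fn": "apply_moves", "kwargs": {"deltas": [[28,[-0.4,-10.2,0],-0.055],[28,[-0.8,-10.1,0],-0.056],[28,[-1.2,-10.1,0],-0.055],[28,[-1.6,-10,0],-0.056],[28,[-1.9,-9.9,0],-0.055]]}}

```text
t: 53.08
tool_pos: [0.5051, -0.2252, 0.2716]
orientation: [0.108, -3.139, -0.001]
force: [-1.3, 2.7, 1.6]
opening: 0.0281
```

Emit:
{"fn": "apply_moves", "kwargs": {"deltas": [[28,[-2.3,-9.9,0],-0.056],[28,[-2.6,-9.8,0],-0.055],[28,[-3.1,-9.7,0],-0.056],[28,[-3.3,-9.6,0],-0.055],[28,[-3.8,-9.4,0],-0.056]]}}

```text
t: 53.7
tool_pos: [0.5286, -0.27, 0.2716]
orientation: [0.542, -3.094, -0.0]
force: [0.5, 0.3, 0.0]
opening: 0.0281
```

```bash
python3 -c "
from h import *
lev()"
```

```text
t 53.7 phi 221.1 lever 0.737 Ft(resist) 0.1 Fr -0.5 r 0.1094
[28, 29, 31, 93, 114, 91, 87, 103, 111, 108, 105, 105, 104, 104, 103, 106, 106, 108, 108, 112, 95, 89, 98, 101, 98, 99, 99, 98, 97, 96, 98, 99, 100, 98, 99, 96, 51, 73, 100, 101, 101, 99, 99, 97, 96, 94, 98, 98, 97, 100, 103, 88, 62, 83, 107, 100, 103, 98, 98, 96, 97, 96, 98, 97, 99, 101, 98, 62, 95, 126, 127, 125, 71, 37, 49, 89, 109, 106, 107, 107, 108, 106, 108, 107, 106, 107, 107, 107, 106, 106, 109, 107, 107, 108, 107, 107, 105, 108, 108, 107]
```

Emit:
{"fn": "apply_moves", "kwargs": {"deltas": [[28,[-1.1,-2.7,0],-0.016],[28,[-1.1,-2.6,0],-0.015],[28,[-1.1,-2.6,0],-0.016],[28,[-1.1,-2.6,0],-0.016]]}}

```text
t: 54.25
tool_pos: [0.5356, -0.2768, 0.2715]
orientation: [0.638, -3.073, -0.007]
force: [-13.6, 13.0, 13.8]
opening: 0.0283
```

Emit:
{"fn": "apply_moves", "kwargs": {"deltas": [[28,[-1.1,-2.2,0],-0.01],[28,[0,0,0],0]]}}

```text
t: 54.5
tool_pos: [0.5368, -0.2775, 0.2712]
orientation: [0.653, -3.068, -0.011]
force: [-16.0, 14.1, 14.1]
opening: 0.0291
```

```bash
python3 -c "
from h import *
lev()"
```

```text
t 54.5 phi 227.0 lever 0.839 Ft(resist) -21.3 Fr 0.6 r 0.1087
[28, 30, 32, 92, 114, 89, 85, 102, 108, 109, 107, 104, 106, 107, 103, 105, 107, 110, 111, 110, 94, 87, 96, 103, 102, 97, 96, 95, 97, 95, 98, 98, 98, 100, 97, 96, 52, 72, 101, 102, 101, 98, 97, 96, 98, 95, 99, 99, 99, 100, 101, 86, 62, 85, 104, 103, 98, 97, 99, 97, 95, 95, 100, 101, 98, 102, 100, 63, 94, 126, 126, 126, 72, 37, 50, 94, 110, 109, 107, 107, 108, 107, 107, 106, 108, 107, 108, 107, 106, 107, 105, 107, 107, 106, 106, 107, 105, 106, 108, 107]
```

Emit:
{"fn": "apply_moves", "kwargs": {"deltas": [[28,[0.8,3.5,0],0],[28,[0,0,0],0],[60,[0,0,0],0],[60,[0,0,0],0],[60,[0,0,0],0]]}}

```text
t: 55.18
tool_pos: [0.5362, -0.2769, 0.2719]
orientation: [-0.652, 3.073, -0.001]
force: [0.1, 0.7, -0.1]
opening: 0.0533
```

Emit:
{"fn": "apply_moves", "kwargs": {"deltas": [[60,[0,0,0],0],[60,[0,0,-30],0],[60,[0,0,-40],0],[60,[0,0,-50],0],[60,[-30,20,-20],0.06]]}}

```text
t: 55.8
tool_pos: [0.5553, -0.2478, 0.416]
orientation: [-0.552, 3.089, -0.007]
force: [1.2, 0.6, -0.4]
opening: 0.0601
```

Emit:
{"fn": "apply_moves", "kwargs": {"deltas": [[60,[-45,35,0],0.09],[60,[-45,35,0],0.09],[60,[-40,40,0],0.09],[60,[0,40,0],0.05],[60,[0,40,0],0]]}}

```text
t: 56.42
tool_pos: [0.6468, -0.0242, 0.4113]
orientation: [0.059, -3.141, -0.0]
force: [0.1, 0.3, -0.2]
opening: 0.0599
```

Emit:
{"fn": "apply_moves", "kwargs": {"deltas": [[60,[0,0,0],0],[60,[0,0,0],0]]}}

```text
t: 56.68
tool_pos: [0.6466, -0.026, 0.4117]
orientation: [-0.061, 3.141, -0.001]
force: [0.5, 0.2, 0.1]
opening: 0.0598
```

```bash
python3 -c "
from h import *
wsnap('w13'); t=snap('top','t13.png')[140:320,230:520]
a=cv2.imread('pics/w13b.png')
cv2.imwrite('pics/m13.png',np.hstack([cv2.resize(a,(400,300)),cv2.resize(cv2.convertScaleAbs(t,alpha=1.5),(400,300),interpolation=cv2.INTER_CUBIC)]))"
```

```text
t 56.67 pos [ 0.6466 -0.026   0.4117] x [-0.999 -0.039 -0.   ] y [-0.039  0.999 -0.001] z [ 0.    -0.001 -1.   ] F [0.5 0.2 0.1] op 0.0598
```

View pics/m13.png

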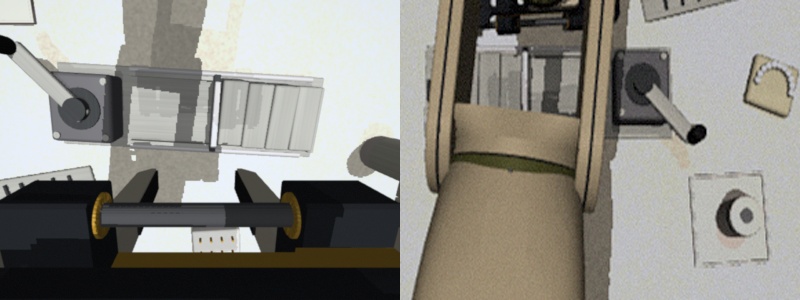

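```bash
python3 -c "
from h import *
c=viewer.get_calibration('top'); k=ray(c,446,220.4,.126); d=k[:2]-AX
print(k,'lever',(np.degrees(np.arctan2(d[1],d[0]))%360-178.9)/57.3, 'tin',ray(c,(742-400)*.725+230,215*.6+140,.089))
order.close_job()"
```

```text
[ 0.52897252 -0.27117213  0.126     ] lever 0.7475456735674241 tin [ 0.42539993 -0.34621977  0.089     ]
the job is handed in; nothing more can be done
```

The job is done and handed in at about 57 s of the 208 s allowed; no verdict comes back.

- **Tin:** it stands on the white tray. My last look put it within about 5 mm of the tray's centre.
- **Cassettes:** all four stood upright across the channel, side by side, before I touched the lever. None was seen to have been knocked aside. Three of them tilted in the grip on the way, so I set those down with a loosened grip or pressed them level. Pressing the first one down peaked at about 35 N in z (about 37 N in all), under the 40 N limit.
- **Lever:** the positive swing is loose (under 3 N) and the negative one grips. It took four gripping strokes. The resistance at the knob rose from about 10 N to 22 N, and the fence gave by roughly 9–10 mm.
- **Final state:** I swung the lever back against its positive end stop, pressing until it read about 21 N, then released it and moved the arm clear. In the last picture the row is closed up between stop and fence, with no gaps. After the spring-back the fence still sat about 6 mm in.

One check disagreed. A rough pixel reading put the lever at 0.75 rad, against the 0.8 rad end stop. I trusted the hard contact there, because that reading is good to only a few hundredths of a radian.

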